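Unload the forming die and send its drawer home

ROBOT

A 7-joint arm with a two-finger parallel gripper is mounted at the origin on the work surface. World frame = base frame: x ahead of the robot, y to its left, z up, the work surface at z = 0. Lengths are in m, angles in rad, forces in N, time in s.
With the tool pointing down it reaches from about 0.4 to 0.85 m from the base axis. Payload 10.4 kg.
Tool frame: the origin (TCP) lies at the very end of the fingers, on their centre line; the grasp point (between the pads) lies grip_depth behind it (grip_depth is the distance from the TCP to the grasp point, in m); z points along the fingers, y is the direction in which the jaws open and shut (so a half turn about z gives the same grasp; the last joint's range is limited). The gripper opens to 85 mm and grips with 20 to 120 N. Pads are 22 mm wide; open, the fingers measure 114 mm over their backs; the gripper's body (76 mm by 85 mm) begins 54 mm behind the grasp point. The pads swing forward as they close: fully open they stand 13 mm farther back than shut.
Start: joints at [1.214, 0.332, -0.065, 1.46, 0.022, 1.35, -0.088], TCP at [0.205, -0.591, 0.201] pointing down, gripper open.
Joint ranges: [-2.6, 2.6], [-0.5, 2.12], [-1.47, 1.34], [0.16, 2.42], [-1.27, 4.41], [0.06, 2.06], [-2.6, 2.6]. Speed limits (rad/s): [2.22, 2.22, 2.79, 2.79, 3.14, 3.14, 3.14].

INTERFACE

Orientations are given as a rotation vector (axis times angle).
In Python, from plant import * gives the robot as it stands.
- The arm moves only by the tool move_arm, never from a script. Its argument "motion" is a list of rows, each an object with "dp": the shift along the tool's x, y, z in m, a list of three; "twist": the turn, a rotation vector about the tool's x, y, z in rad, a list of three. A call has 1 to 20 rows; each row shifts and turns the commanded pose from where the row before left it, along the tool's axes as they then stand; what a row does not reach is not made up. A row lasts 1/10 s, in which the tool goes at most 50 mm and 8.59 degrees, less where a joint would pass 70% of its speed; a pose out of reach is approached as far as the arm can. A call with a gripper value outside its range is refused whole. "grip" is the closure, from 0 (fully open) to 1 (shut), set as the call begins (left out, the last holds). The fingers move at their own pace and stop on an object; "squeeze" is the grip in N (left out, the last holds). Time passes only in rows, so rows that do not move let the fingers close. It gives the time, the measured TCP pose, the force and the opening at its end, in the units of the state.
- state(): the state, without advancing time (a new reading comes with each control period).
- snapshot(name): name is "scene" or "top" or "wrist"; returns the picture (384x512x3 uint8, red, green, blue); there is no depth.
- camera_model(name): a dict with "intrinsics" (3x3 intrinsics, pixels), "eye" and "orientation" of the camera in the world; the wrist camera has in their place "mount" (4x4, takes a point from camera to tool coordinates, whose origin is the TCP and whose axes are the flange's). Camera axes: x right, y down, z forward; pixel columns grow to the right and rows downward; lengths in m; the calibration is good to about 2 mm. A picture is of the moment at which its call begins: read the wrist's pose just before it. camera_model takes no time and is no camera call.
- job_done(): hands the job in, once; it reports no verdict.
The state is a dict: "time_s": time; "joint_pos": joint angles; "qd": joint speeds; "effort": joint torques, N m; "tcp_pos": TCP position; "eef_rot": TCP orientation; "wrist_force": force on the tool from outside, world axes, zero at the start; "ft_torque": the same for the moment, N m; "width": finger opening in m.
Only numpy, scipy, OpenCV 4.12 (cv2) and the standard library are available. Lean on these libraries where they do the work, as an engineer would, in place of code of your own. Each camera call takes 0.05 s, during which the arm holds its last target. There are 200 camera calls.

TASK

The forming station's die drawer stands fully out, locked on its slides. Lift every formed copper clip out of the die and stand each one upright in a pocket of its own in the black tray, and lay the brass pick that was left on the die back on the blue tool mat, in the middle and along its length. Then, with the drawer clear, press the green release lever on its slide and push the drawer fully home; leave everything else on the table where it is.

Things in the scene. Friction and masses are not known exactly. Their poses are not given: they have to be found in the camera images.
- station: Forming station, fixed: pinkish-white machine at the robot's right, 330 mm wide. Origin on the table under the middle of its front face; x points level into the machine (the way the drawer goes home), z up. A deck 125 mm high reaches 130 mm back from the face, then a hood 255 mm high. The drawer's tunnel is open up to 105 mm.
- drawer (a joint): Die drawer on full-extension slides: distance pushed in, m. 0 = fully out, locked by its slide; 0.240 = fully home against the end stop. About 2.6 kg, 2 N of friction; stays where it is left. Its front panel is 300 mm wide, top 66 mm above the table.
- die (a point): Centre of the die plate's top face, on the drawer, 70 mm above the table; frame as the station's. Steel plate 235 mm (x) by 170 mm (y). Six open cavities 10 mm deep, 29 mm (x) by 35 mm (y), at x = -25, 21 and 67 mm, y = +-35 mm from here: a clip plus 1.5 mm all round.
- drawer_bar (a point): Centre of the drawer's steel pull bar: round, 12 mm thick, 132 mm long, level along the front panel, 33 mm out from it, 50 mm above the table. Frame as the station's. Pushing this bar along x drives the freed drawer; when the drawer is home the bar is still 55 mm in front of the machine's face.
- lever (a joint): Green slide release lever: angle pressed, rad. 0 = up (sprung, drawer locked), 0.16 = at its stop, paddle 16 mm down; about 2 N at the top, 4 N at the stop. The drawer is freed at 0.075 (paddle 8 mm down). Once the drawer has gone in 5 mm with the lever held down, the pawl rides on the slide: let go, the lever stays near 0.073 and the drawer stays free.
- lever_pad (a point): Centre of the top of the lever's green paddle, 42 mm (x) by 30 mm (y), 77 mm above the table when up, on the robot's side of the drawer near its front, 28 mm clear of the die plate. Frame as the station's. At its machine-side end, 21 mm along x, a lip stands 8 mm up: a finger holding the paddle down can push the drawer in by it. It enters the tunnel after 0.17 m.
- clip0_mid (a point): Formed copper U-clip upright in a die cavity (4 to 6 of the six are present; an absent one reads None). Base 26 mm (x) by 32 mm (y), 30 mm high; legs 3 mm thick, 26 mm wide, outer faces at y = +-16 mm; 60 g. This point is its centre, 15 mm above its underside. 20 mm of leg stands above the die: pinch across both legs, along y. Neighbours are 38 mm off along y.
- clip1_mid (a point): Another formed copper U-clip, the same as clip0.
- clip2_mid (a point): Another formed copper U-clip, the same as clip0.
- clip3_mid (a point): Another formed copper U-clip, the same as clip0.
- clip4_mid (a point): Another formed copper U-clip, the same as clip0.
- clip5_mid (a point): Another formed copper U-clip, the same as clip0.
- pick_mid (a point): Brass pick lying on the front strip of the die plate, across the drawer: bar 100 mm (x) by 14 mm (y) by 12 mm high, with a nose 21 mm long and 8 mm thick at its +x end; 120 g. This point is the middle of the bar, 6 mm above its underside; pinch along y.
- tray: Black output tray, fixed on the table to the robot's left: 128 mm (x) by 164 mm (y), pocket floors 6 mm above the table, walls up to 14 mm. Origin at the centre of its underside. Six pockets, each 57 mm (x) by 48 mm (y) inside, centred at x = +-31 mm and y = -53, 0 and +53 mm.
- tool_mat: Blue rubber tool mat, fixed flat on the table, farther left: 150 mm (x) by 64 mm (y), 3 mm thick. Origin at the centre of its underside. The pick belongs in the middle of it, along its length (either way round).
- solvent: White bottle, 56 mm wide, 150 mm high; stays where it is. Origin under its centre.
- jar: Amber jar, 60 mm wide, 65 mm high; stays where it is. Origin under its centre.
- driver: Red screwdriver, 170 mm long, lying; stays where it is.
- loupe: Black eye loupe, 42 mm wide, 32 mm high; stays where it is. Origin under its centre.
- tweezers: Steel tweezers, 115 mm long, 7 mm high, lying; stay where they are. Origin under the middle.
- punch: Spare steel punch, 50 by 40 mm, 38 mm high; stays where it is. Origin under its centre.
- partbox: Shut clear part box, 90 by 70 mm, 28 mm high; stays where it is. Origin under its centre.
There are look-alikes about, which are no part of the job. Several things look just like the tool_mat: the one meant starts farthest to the robot's left. There is more than one size of the part that bears pick_mid; the job needs the smaller.

How it is judged:
On the way, in this order (a step that is already met when the one before it is completed fails the run):
1. all clips stand in pockets of the black tray and the pick lies on the blue tool mat (x of clip0_mid in the frame of tray between -0.055 and 0.055 m and y of clip0_mid in the frame of tray between -0.072 and 0.072 m and z of clip0_mid in the frame of tray between 0.016 and 0.025 m and angle between each of clip0_mid, clip1_mid, clip2_mid, clip3_mid, clip4_mid, clip5_mid's own z axis and vertical below 0.15 rad and x of clip1_mid in the frame of tray between -0.055 and 0.055 m and y of clip1_mid in the frame of tray between -0.072 and 0.072 m and z of clip1_mid in the frame of tray between 0.016 and 0.025 m and x of clip2_mid in the frame of tray between -0.055 and 0.055 m and y of clip2_mid in the frame of tray between -0.072 and 0.072 m and z of clip2_mid in the frame of tray between 0.016 and 0.025 m and x of clip3_mid in the frame of tray between -0.055 and 0.055 m and y of clip3_mid in the frame of tray between -0.072 and 0.072 m and z of clip3_mid in the frame of tray between 0.016 and 0.025 m and x of clip4_mid in the frame of tray between -0.055 and 0.055 m and y of clip4_mid in the frame of tray between -0.072 and 0.072 m and z of clip4_mid in the frame of tray between 0.016 and 0.025 m and x of clip5_mid in the frame of tray between -0.055 and 0.055 m and y of clip5_mid in the frame of tray between -0.072 and 0.072 m and z of clip5_mid in the frame of tray between 0.016 and 0.025 m and x of pick_mid in the frame of tool_mat between -0.03 and 0.03 m and y of pick_mid in the frame of tool_mat between -0.025 and 0.025 m and z of pick_mid in the frame of tool_mat between 0.004 and 0.013 m and angle between the x axis of pick_mid and the x axis of tool_mat, either way round below 0.4 rad), for 0.2 s.
2. the release lever is pressed (value of joint lever above 0.07 rad), for 0.1 s.
3. the drawer is fully home (value of joint drawer above 0.232 m), for 0.2 s.
At the end, for the whole second after the job is handed in: Drawer within 8 mm of its end stop; every clip present stands on the floor of a pocket of the black tray (within 4 mm in height, tilted less than 0.15 rad); the pick lies on the blue tool mat, its bar's middle within 30 mm along and 25 mm across of the mat's centre, within 0.4 rad of its length (all of step 1 and value of joint drawer above 0.232 m); the robot touches nothing.
It fails at once if a bystander is moved more than 30 mm (distance of any of solvent, jar, driver, loupe, tweezers, punch, partbox from where it was at the start of the episode above 0.03 m).
Of clip0, clip1, clip2, clip3, clip4, clip5 only 4 to 6 are there at a start; the rules pass over those that are not, and their reading is None.
At some moment in a run one of pick may be knocked a few centimetres aside while the robot is not near it.
It also fails if it takes over 210 s, if anything falls off the work surface, if the arm or the gripper's body presses on something with over 40 N, if the wrist force passes 120 N, or if a joint passes its speed limit or range.

## Working session

There is one attempt and no reset: what is moved stays moved. The work goes in short steps, Python scripts to look and compute and a tool call to move; the robot and the scene stay as the last step left them, time stands still between calls to the robot, and variables do not carry over. Pictures are saved under pics/ and viewed, about 12 in all and at most 16, crops included, and the job is handed in when it is done.

Besides the shell and the picture viewer there is one more tool, called after ">>>" as a command line: name --argument value ..., lists and objects as JSON in quotes. move_arm: Moves the arm, as the interface text tells. Its arguments: {"type":"object","properties":{"motion":{"type":"array"},"grip":{"type":"number"},"squeeze":{"type":"number"}},"required":["motion"]}

```bash
ls; mkdir -p pics; python3 - <<'E'
from plant import *
import cv2
s=state(); print({k:(v if not hasattr(v,'tolist') else v.tolist()) for k,v in s.items()})
for n in("scene","top","wrist"):
    cv2.imwrite(f"pics/{n}0.png",snapshot(n)[:,:,::-1]); print(n,camera_model(n))
a=cv2.imread("pics/top0.png");b=cv2.imread("pics/scene0.png")
E
```

```text
pics
{'time_s': 0.0, 'joint_pos': [1.2144045706564803, 0.3329107579718331, -0.06468938284365448, 1.4609272928644905, 0.021554945449250382, 1.3499143308245272, -0.0884901595464133], 'qd': [0.000912477809572096, 0.0008534608331228036, -0.0004505298014047789, 0.0012648690786475098, -0.0005788709932335401, 0.001148577493360105, 0.0028444439530460157], 'effort': [0.001420074149791617, -62.544758319854736, 0.05044512217864394, -39.16030526161194, 0.016415524296462536, 0.010189911117777228, -4.601457135322562e-06], 'tcp_pos': [0.2046313185817536, -0.5901049003924125, 0.19969834413056273], 'eef_rot': [-3.0965164096425597, -0.5216650816864796, 0.00042420005382914634], 'wrist_force': [0.2701893770570516, 0.5738797922292309, 1.2274956558282513], 'ft_torque': [-0.012019220710026982, -0.010962757995270495, -0.02983802462803766], 'width': 0.08543832066422734}
scene {'intrinsics': array([[353.59644119,   0.        , 253.53252647],
       [  0.        , 353.59644119, 189.83976251],
       [  0.        ,   0.        ,   1.        ]]), 'eye': array([ 1.07713505, -0.0567598 ,  0.77655175]), 'orientatio
[... 167 characters left out ...]
689],
       [  0.        ,   0.        ,   1.        ]]), 'eye': array([0.33843492, 0.06718853, 1.25753891]), 'orientation': array([-2.15547824,  2.14522837, -0.1829236 ])}
wrist {'intrinsics': array([[287.28360954,   0.        , 252.60146241],
       [  0.        , 287.28360954, 192.10207205],
       [  0.        ,   0.        ,   1.        ]]), 'mount': array([[ 1.37397830e-04, -9.46912909e-01, -3.21490163e-01,
         8.24955400e-02],
       [ 9.99999915e-01,  2.55375456e-04, -3.24801532e-04,
         2.40728021e-03],
       [ 3.89659460e-04, -3.21490091e-01,  9.46912863e-01,
        -1.73285474e-01],
       [ 0.00000000e+00,  0.00000000e+00,  0.00000000e+00,
         1.00000000e+00]])}
```

View pics/top0.png

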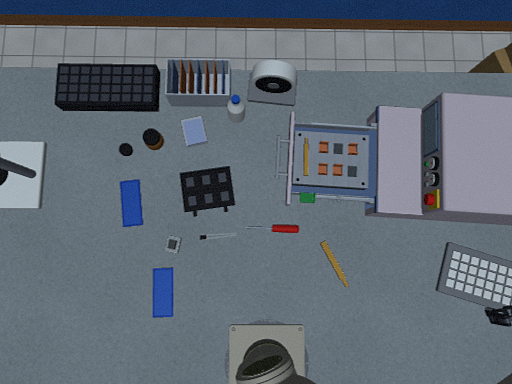

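View pics/scene0.png

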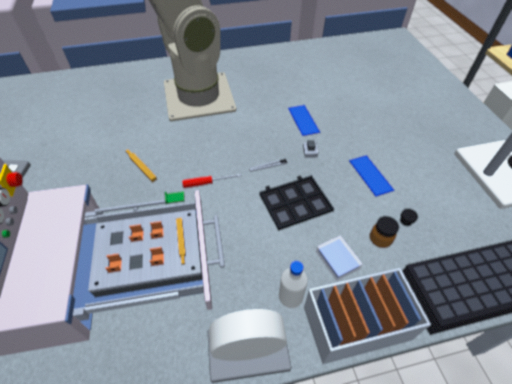

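The top view shows the station at right, with its die holding 4 clips at about (325,148), (352,149), (322,169) and (337,170). Cavities (339,149) and (352,170) look dark.

Look-alikes:
- **Pick:** the one on the die at (306,157) is the short one, and the one on the table at (335,262) is longer. I choose the die one.
- **Mat:** blue at (131,203) and (163,292). I choose (131,203), as it is farthest left.

The tray is at (207,188).

```bash
cat > h.py <<'E'
from plant import *
import plant, cv2, numpy as np
from scipy.spatial.transform import Rotation as R
def pose(name,s=None):
    c=camera_model(name); K=np.array(c["intrinsics"])
    if name!="wrist": return K,np.array(c["eye"]),R.from_rotvec(c["orientation"]).as_matrix()
    s=s or state(); M=np.array(c["mount"]); Rt=R.from_rotvec(s["eef_rot"]).as_matrix()
    return K,Rt@M[:3,3]+np.array(s["tcp_pos"]),Rt@M[:3,:3]
def ray(name,uv,z,P=None):
    K,e,Rm=P or pose(name); uv=np.atleast_2d(np.array(uv,float))
    d=(Rm@np.linalg.inv(K)@np.c_[uv,np.ones(len(uv))].T).T
    return e+d*((z-e[2])/d[:,2])[:,None]
def proj(name,p,P=None):
    K,e,Rm=P or pose(name); q=K@Rm.T@(np.array(p,float)-e); return q[:2]/q[2]
def blobs(im,lo,hi,amin):  # im BGR
    m=cv2.inRange(cv2.cvtColor(im,cv2.COLOR_BGR2HSV),lo,hi)
    cs=cv2.findContours(m,cv2.RETR_EXTERNAL,cv2.CHAIN_APPROX_NONE)[0]
    return [(cv2.contourArea(c),cv2.minAreaRect(c),c) for c in cs if cv2.contourArea(c)>=amin]
E
python3 - <<'E'
from h import *
np.set_printoptions(precision=4,suppress=True)
print([n for n in dir(plant) if not n.startswith('_')], getattr(plant,'grip_depth',None))
im=cv2.imread("pics/top0.png")
def rep(t,lo,hi,a,z):
    for A,r,c in blobs(im,lo,hi,a):
        b=ray("top",cv2.boxPoints(r),z); L=[np.linalg.norm(b[1]-b[0]),np.linalg.norm(b[2]-b[1])]
        i=int(np.argmax(L)); d=b[i+1]-b[i]
        print(t,A,np.round(r[0],1),"w",ray("top",r[0],z)[0],"size",np.array(L),"ang",np.degrees(np.arctan2(d[1],d[0])))
rep("copper",(5,120,100),(15,255,255),20,.088)
rep("yellow",(16,110,100),(24,255,255),40,.080)
rep("blue",(110,180,80),(125,255,255),300,.003)
rep("green",(50,120,50),(80,255,255),30,.077)
rep("black",(0,0,0),(180,255,45),1000,.014)
for c in(cv2.imread("pics/top0.png")[100:220,120:440],): cv2.imwrite("pics/top0c.png",cv2.resize(c,None,fx=2.5,fy=2.5,interpolation=cv2.INTER_CUBIC))
E
```

```text
['Unreachable', 'camera_model', 'grip_depth', 'job_done', 'snapshot', 'state'] 0.0187
copper 41.5 [337.  169.5] w [ 0.5885 -0.2149  0.088 ] size [0.0248 0.022 ] ang -89.57742484779705
copper 43.0 [322.5 169. ] w [ 0.5898 -0.1701  0.088 ] size [0.0251 0.0217] ang -1.3051186737620322
copper 36.5 [353. 149.] w [ 0.6539 -0.2668  0.088 ] size [0.025  0.0192] ang -89.52175925725561
copper 38.5 [323.  147.5] w [ 0.6579 -0.1733  0.088 ] size [0.025  0.0224] ang -89.51614356713317
yellow 195.0 [334.6 263.9] w [ 0.3021 -0.2011  0.08  ] size [0.0159 0.1476] ang -152.05528306602443
yellow 97.0 [305.5 156. ] w [ 0.6324 -0.1196  0.08  ] size [0.0094 0.115 ] ang 178.96395195914948
blue 886.0 [162.5 292. ] w [0.2119 0.3239 0.003 ] size [0.0597 0.1461] ang -178.02827168412807
blue 786.0 [130.8 202.6] w [0.4928 0.4366 0.003 ] size [0.0617 0.1502] ang -173.00494449480385
green 119.5 [307.  197.5] w [ 0.5024 -0.1224  0.077 ] size [0.0432 0.0279] ang -89.65118359773464
black 1859.5 [207.1 191.3] w [0.5295 0.1904 0.014 ] size [0.162  0.1447] ang -81.7019856480626
black 4597.0 [107.  87.] w [0.8808 0.5322 0.014 ] size [0.3491 0.163 ] ang -89.28388292741413
```

View pics/top0c.png

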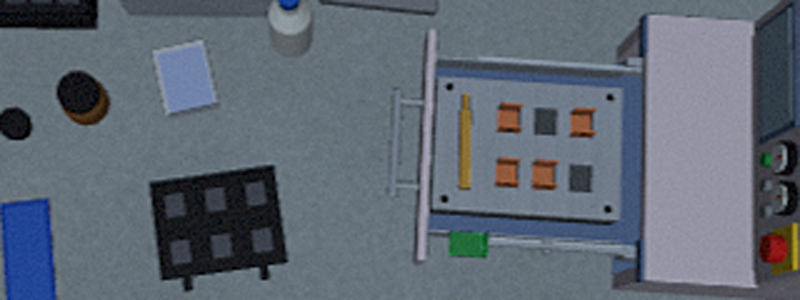

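The crop confirms four clips; cavities far-mid (545,122) and near-right (580,178) are empty. The small pick lies at (465,140) with its nose up, towards +x. The station's x axis is about world -y, with a yaw of about -92.6°. I'll set out for the pick now, hover above it and look.

>>> move_arm --motion '[{"dp":[0,0,0],"twist":[0,0,0.126]},{"dp":[0,0,0],"twist":[0,0,0.126]},{"dp":[0,0,0],"twist":[0,0,0.126]},{"dp":[0.0247,-0.0305,0]},{"dp":[0.0247,-0.0305,0]},{"dp":[0.0247,-0.0305,0]},{"dp":[0.0247,-0.0305,0]},{"dp":[0.0247,-0.0305,0]},{"dp":[0.0247,-0.0305,0]},{"dp":[0.0247,-0.0305,0]},{"dp":[0.0247,-0.0305,0]},{"dp":[0.0247,-0.0305,0]},{"dp":[0.0247,-0.0305,0]},{"dp":[0.0247,-0.0305,0]},{"dp":[0.0247,-0.0305,0]},{"dp":[0.0247,-0.0305,0]},{"dp":[0.0247,-0.0305,0]},{"dp":[0.0247,-0.0305,0]},{"dp":[0.0247,-0.0305,0]}]' --grip 0.35

```text
$.motion[3]: bad value
```

```bash
cat >> h.py <<'E'
def go(target,yaw=None):  # dp/twist in current tool axes to world target; yaw = wanted heading of tool x, deg
    s=state(); Rt=R.from_rotvec(s["eef_rot"]).as_matrix(); a=np.degrees(np.arctan2(Rt[1,0],Rt[0,0]))
    d=Rt.T@(np.array(target)-s["tcp_pos"])
    tw=None
    if yaw is not None:
        y=np.radians(yaw); Rw=np.array([[np.cos(y),np.sin(y),0],[np.sin(y),-np.cos(y),0],[0,0,-1]])
        tw=R.from_matrix(Rt.T@Rw).as_rotvec(); d=Rw.T@(np.array(target)-s["tcp_pos"])
    print("t",round(s["time_s"],1),"tcp",np.round(s["tcp_pos"],4),"yaw",round(a,2),"tilt",np.round(Rt[:2,2],3),"dp(after twist)",np.round(d,4),"tw",None if tw is None else np.round(tw,3))
def wshot(f):
    s=state(); P=pose("wrist",s); im=snapshot("wrist")[:,:,::-1].copy(); cv2.imwrite(f,im); return im,P
E
python3 - <<'E'
from h import *
np.set_printoptions(precision=4,suppress=True)
im,P=wshot("pics/w1.png"); s=state(); print(s["joint_pos"],s["width"])
for t,lo,hi,z in(("yellow",(16,110,80),(26,255,255),.080),("copper",(4,120,80),(15,255,255),.09),("green",(50,120,50),(80,255,255),.077)):
  for A,r,c in blobs(im,lo,hi,80):
    b=ray("wrist",cv2.boxPoints(r),z,P); L=[np.linalg.norm(b[1]-b[0]),np.linalg.norm(b[2]-b[1])]; i=int(np.argmax(L)); d=b[i+1]-b[i]
    print(t,A,np.round(r[0]),ray("wrist",r[0],z,P)[0],np.array(L),np.degrees(np.arctan2(d[1],d[0])))
go((.622,-.12,.2),-2.6)
E
```

```text
[ 1.2144  0.3326 -0.0647  1.4606  0.0216  1.3499 -0.0885] 0.08525772147841346
t 0.2 tcp [ 0.2047 -0.5903  0.2001] yaw 19.13 tilt [-0.     0.001] dp(after twist) [ 0.3955 -0.4887  0.0001] tw [-0.001  0.     0.379]
```

View pics/w1.png

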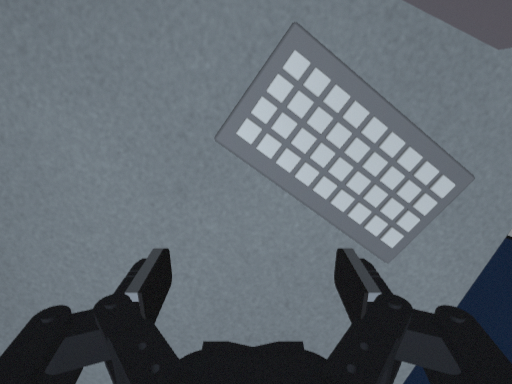

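The move was refused because rows need both keys, so this picture is still the start view. It shows the keypad, with the fingertips near (165,250) and (340,250).

>>> move_arm --motion '[{"dp":[0,0,0],"twist":[0,0,0.126]},{"dp":[0,0,0],"twist":[0,0,0.126]},{"dp":[0,0,0],"twist":[0,0,0.126]},{"dp":[0.0247,-0.0305,0],"twist":[0,0,0]},{"dp":[0.0247,-0.0305,0],"twist":[0,0,0]},{"dp":[0.0247,-0.0305,0],"twist":[0,0,0]},{"dp":[0.0247,-0.0305,0],"twist":[0,0,0]},{"dp":[0.0247,-0.0305,0],"twist":[0,0,0]},{"dp":[0.0247,-0.0305,0],"twist":[0,0,0]},{"dp":[0.0247,-0.0305,0],"twist":[0,0,0]},{"dp":[0.0247,-0.0305,0],"twist":[0,0,0]},{"dp":[0.0247,-0.0305,0],"twist":[0,0,0]},{"dp":[0.0247,-0.0305,0],"twist":[0,0,0]},{"dp":[0.0247,-0.0305,0],"twist":[0,0,0]},{"dp":[0.0247,-0.0305,0],"twist":[0,0,0]},{"dp":[0.0247,-0.0305,0],"twist":[0,0,0]},{"dp":[0.0247,-0.0305,0],"twist":[0,0,0]},{"dp":[0.0247,-0.0305,0],"twist":[0,0,0]},{"dp":[0.0247,-0.0305,0],"twist":[0,0,0]}]' --grip 0.35

```text
time_s: 2.1
tcp_pos: [0.622, -0.1193, 0.2004]
eef_rot: [3.141, -0.07, -0.0]
wrist_force: [1.2, -1.2, 0.1]
width: 0.0555
```

```bash
cat > look.py <<'E'
from h import *
import sys
np.set_printoptions(precision=4,suppress=True)
im,P=wshot(sys.argv[1]); s=state(); print(s["joint_pos"],"width",s["width"],"F",s["wrist_force"])
for t,lo,hi,z in(("yellow",(16,110,80),(26,255,255),.080),("copper",(4,120,80),(15,255,255),.09),("green",(50,120,50),(80,255,255),.077)):
  for A,r,c in blobs(im,lo,hi,80):
    b=ray("wrist",cv2.boxPoints(r),z,P); L=[np.linalg.norm(b[1]-b[0]),np.linalg.norm(b[2]-b[1])]; i=int(np.argmax(L)); d=b[i+1]-b[i]
    print(t,A,np.round(r[0]),ray("wrist",r[0],z,P)[0],np.array(L),np.degrees(np.arctan2(d[1],d[0])))
E
python3 look.py pics/w2.png; python3 -c "
from h import *
go((.622,-.12,.2),-2.6)"
```

```text
[ 0.4099  0.383  -0.4005  1.4172  0.1451  1.3703 -1.6013] width 0.05551887949686627 F [-1.6855  6.2414 -1.8678]
yellow 239.0 [305. 330.] [ 0.415  -0.1795  0.08  ] [0.0148 0.0442] -151.829565480002
yellow 1015.0 [251. 164.] [ 0.6371 -0.1208  0.08  ] [0.0109 0.119 ] 179.00065614152248
copper 626.5 [344. 200.] [ 0.5953 -0.2168  0.09  ] [0.031  0.0351] -175.74907485398353
copper 605.5 [302. 200.] [ 0.5979 -0.172   0.09  ] [0.0258 0.036 ] -178.61026179344233
copper 673.0 [397. 137.] [ 0.6598 -0.2645  0.09  ] [0.0335 0.0329] -4.010287093863378
copper 695.0 [306. 136.] [ 0.665  -0.1753  0.09  ] [0.0316 0.0258] -4.459733658312836
green 748.5 [258. 272.] [ 0.5026 -0.1234  0.077 ] [0.0438 0.0366] -92.53615165053573
t 2.1 tcp [ 0.6249 -0.1117  0.1998] yaw -2.13 tilt [0.001 0.004] dp(after twist) [-0.0025  0.0084 -0.0002] tw [-0.004 -0.001  0.008]
```

View pics/w2.png

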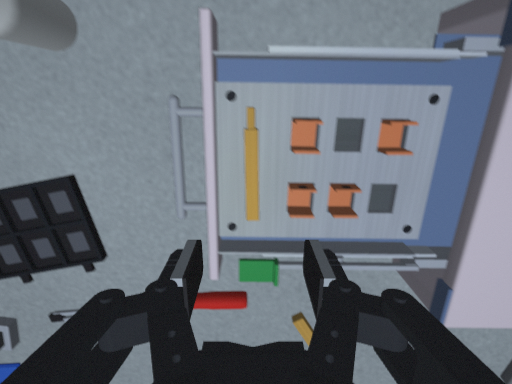

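The wrist view shows the pick as the bar (252,127)–(252,219) with its nose up. The clips are at (305,135), (396,137), (300,200) and (344,200), with empty cavities at (349,135) and (381,198). The arm was still settling when it was taken, so I'll hold and measure again using the die's four corner holes.

>>> move_arm --motion '[{"dp":[0,0,0],"twist":[0,0,0]},{"dp":[0,0,0],"twist":[0,0,0]},{"dp":[0,0,0],"twist":[0,0,0]}]'

```text
time_s: 2.45
tcp_pos: [0.6206, -0.1219, 0.2005]
eef_rot: [3.14, -0.072, -0.0]
wrist_force: [0.3, -0.6, -0.0]
width: 0.0556
```

```bash
python3 look.py pics/w3.png; cat > holes.py <<'E'
from h import *
np.set_printoptions(precision=4,suppress=True)
def dark(im,vmax,a0,a1):
    g=cv2.cvtColor(im,cv2.COLOR_BGR2GRAY); m=(g<vmax).astype(np.uint8)
    n,l,st,ce=cv2.connectedComponentsWithStats(m); return [(ce[i],st[i,4]) for i in range(1,n) if a0<=st[i,4]<=a1]
P=pose("wrist")
w=cv2.imread("pics/w3.png"); 
for c,a in dark(w,75,20,900):
    p=ray("wrist",c,.07,P)[0]
    if .5<p[0]<.72 and -.34<p[1]<-.08: print("w",np.round(c),a,p)
t=cv2.imread("pics/top0.png")
for c,a in dark(t,70,2,150):
    p=ray("top",c,.07)[0]
    if .5<p[0]<.72 and -.34<p[1]<-.08: print("t",np.round(c,1),a,p)
go((.622,-.12,.2),-2.6)
E
python3 holes.py
```

```text
[ 0.4196  0.3766 -0.3929  1.4229  0.1449  1.3705 -1.5943] width 0.05503176075645866 F [-0.3313  0.4582 -0.2276]
yellow 237.5 [304. 330.] [ 0.4128 -0.1816  0.08  ] [0.0145 0.0438] -151.9597521657037
yellow 1167.0 [250. 163.] [ 0.6362 -0.1223  0.08  ] [0.0127 0.1201] 179.1706570871619
copper 679.0 [343. 200.] [ 0.5944 -0.2184  0.09  ] [0.0331 0.0362] -175.8347690872233
copper 720.0 [300. 200.] [ 0.597  -0.1737  0.09  ] [0.0279 0.0371] -178.69844487671776
copper 732.0 [396. 137.] [ 0.6581 -0.2663  0.09  ] [0.0324 0.0358] -95.70446333979592
copper 756.0 [305. 136.] [ 0.6636 -0.1775  0.09  ] [0.0288 0.032 ] -178.31518767449919
green 816.5 [258. 272.] [ 0.5013 -0.1247  0.077 ] [0.0462 0.0366] -92.65010746107406
w [229.  95.] 68 [ 0.7042 -0.1046  0.07  ]
w [432.  98.] 73 [ 0.6919 -0.3085  0.07  ]
w [302. 119.] 51 [ 0.678  -0.1778  0.07  ]
w [359. 135.] 96 [ 0.6589 -0.2375  0.07  ]
w [391. 120.] 75 [ 0.6724 -0.2698  0.07  ]
w [306. 144.] 117 [ 0.6516 -0.182   0.07  ]
w [394. 144.] 193 [ 0.6475 -0.2753  0.07  ]
w [300. 185.] 148 [ 0.606  -0.1766  0.07  ]
w [343. 186.] 128 [ 0.6032 -0.2236  0.
[... 634 characters left out ...]
3.5] 17 [ 0.644 -0.269  0.07 ]
t [322.5 164.5] 16 [ 0.608  -0.1741  0.07  ]
t [338.  165.3] 15 [ 0.6057 -0.2228  0.07  ]
t [351.7 170.9] 86 [ 0.5883 -0.2651  0.07  ]
t [322.6 173.5] 14 [ 0.5793 -0.1737  0.07  ]
t [306.5 175. ] 2 [ 0.5742 -0.1233  0.07  ]
t [337.4 174.4] 16 [ 0.5766 -0.2201  0.07  ]
t [297.3 179. ] 7 [ 0.5613 -0.0943  0.07  ]
t [328.  186.5] 149 [ 0.5383 -0.1897  0.07  ]
t [362.7 183.1] 7 [ 0.5496 -0.2984  0.07  ]
t [299.3 193.3] 3 [ 0.5163 -0.1     0.07  ]
t [307.5 192. ] 2 [ 0.5206 -0.1254  0.07  ]
t [313.6 195.2] 9 [ 0.5106 -0.144   0.07  ]
t 2.5 tcp [ 0.6207 -0.1219  0.2006] yaw -2.65 tilt [-0.    -0.001] dp(after twist) [ 0.0013 -0.002   0.0006] tw [ 0.001  0.    -0.001]
```

The die holes agree between the two views to about 1.5 mm. Die centre is about (.6265,-.2015) with a tilt of 3.45°. The clips come out at (.6635,-.1787), (.593,-.1747), (.5905,-.2208) and (.6585,-.2708), and the pick bar at about (.624,-.1215). I'll grasp the pick.

>>> move_arm --motion '[{"dp":[0.0033,0,0.02],"twist":[0,0,-0.03]},{"dp":[0,0,0.03],"twist":[0,0,0]},{"dp":[0,0,0.03],"twist":[0,0,0]},{"dp":[0,0,0.025],"twist":[0,0,0]},{"dp":[0,0,0.015],"twist":[0,0,0]},{"dp":[0,0,0.007],"twist":[0,0,0]},{"dp":[0,0,0],"twist":[0,0,0]},{"dp":[0,0,0],"twist":[0,0,0]}]' --grip 0.5

```text
time_s: 3.3
tcp_pos: [0.6252, -0.1209, 0.0748]
eef_rot: [3.141, -0.023, 0.003]
wrist_force: [-0.0, 0.8, 0.0]
width: 0.0424
```

>>> move_arm --motion '[{"dp":[0,0,0],"twist":[0,0,0]},{"dp":[0,0,0],"twist":[0,0,0]},{"dp":[0,0,0],"twist":[0,0,0]},{"dp":[0,0,0],"twist":[0,0,0]},{"dp":[0,0,0],"twist":[0,0,0]},{"dp":[0,0,0],"twist":[0,0,0]}]' --grip 1 --squeeze 40

```text
time_s: 3.9
tcp_pos: [0.6244, -0.1206, 0.0735]
eef_rot: [3.141, -0.022, -0.0]
wrist_force: [-1.5, 0.9, -0.6]
width: -0.0003
```

The fingers closed on nothing (width 0), so I'll look.

```bash
python3 look.py pics/w4.png; python3 - <<'E'
from h import *
t=snapshot("top")[:,:,::-1]; cv2.imwrite("pics/t4.png",t)
w=cv2.imread("pics/w4.png"); c=cv2.resize(t[90:240,230:400],(510,450)); w2=cv2.resize(w,(600,450)); 
c=c[:,:200*1] if 0 else c
cv2.imwrite("pics/m4.png",cv2.resize(np.hstack([w2,c]),(800,324)))
E
```

```text
[ 0.4125  0.4796 -0.3844  1.5597  0.1917  1.1398 -1.598 ] width -2.255693540296773e-05 F [-0.583  -0.4338 -0.5344]
yellow 2016.0 [252. 179.] [ 0.6594 -0.123   0.08  ] [0.0125 0.0706] 179.86144380629318
copper 2211.5 [399. 275.] [ 0.5973 -0.2163  0.09  ] [0.0429 0.0375] 3.944863342332188
copper 1473.0 [330. 264.] [ 0.6058 -0.1716  0.09  ] [0.0326 0.0314] -9.795268109327992
copper 2023.0 [484. 179.] [ 0.6605 -0.2548  0.09  ] [0.0296 0.0369] -164.67505259201795
copper 2407.5 [346. 174.] [ 0.6648 -0.1764  0.09  ] [0.0356 0.0312] -3.1397083151867995
```

View pics/m4.png

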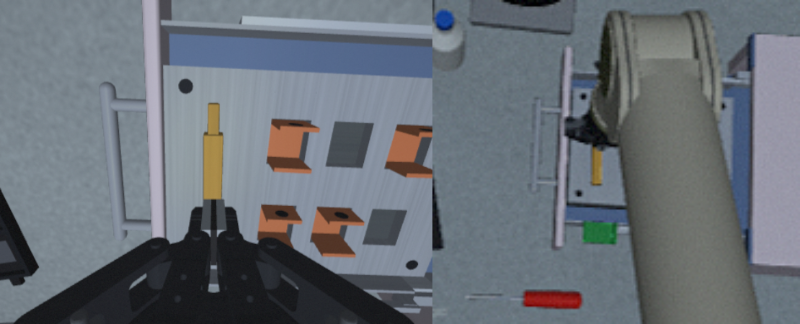

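```bash
python3 - <<'E'
from h import *
w=cv2.imread("pics/w4.png"); cv2.imwrite("pics/w4c.png",cv2.resize(w[100:384,190:320],None,fx=2,fy=2,interpolation=cv2.INTER_CUBIC))
s=state(); print(s["tcp_pos"],s["width"])
for z in(.07,.0735,.082,.09): print(z,proj("wrist",[s["tcp_pos"][0],s["tcp_pos"][1],z]))
E
```

```text
[ 0.62445804 -0.12062413  0.07350102] 0.00017599411657196913
0.07 [249.178566   224.72359929]
0.0735 [249.11779858 226.98408752]
0.082 [248.96104896 232.81501912]
0.09 [248.80036825 238.7921835 ]
```

View pics/w4c.png

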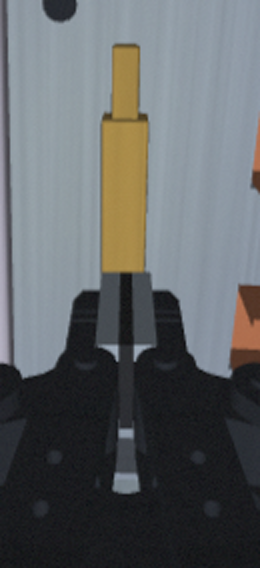

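The pads seem to sit above the bar: they hide it at v≈236, while the TCP height should project to v≈227, and there is no contact force. So the real tips are higher than the reported TCP. I'll open, go down 8 mm and close again, watching force and width.

>>> move_arm --motion '[{"dp":[0,0,0],"twist":[0,0,0]},{"dp":[0,0,0],"twist":[0,0,0]},{"dp":[0,0,0],"twist":[0,0,0]},{"dp":[0,0,0.004],"twist":[0,0,0]},{"dp":[0,0,0.004],"twist":[0,0,0]},{"dp":[0,0,0],"twist":[0,0,0]},{"dp":[0,0,0],"twist":[0,0,0]}]' --grip 0.5

```text
time_s: 4.7
tcp_pos: [0.6243, -0.1206, 0.0653]
eef_rot: [-3.141, 0.022, 0.001]
wrist_force: [0.3, 0.0, 0.2]
width: 0.0426
```

>>> move_arm --motion '[{"dp":[0,0,0],"twist":[0,0,0]},{"dp":[0,0,0],"twist":[0,0,0]},{"dp":[0,0,0],"twist":[0,0,0]},{"dp":[0,0,0],"twist":[0,0,0]},{"dp":[0,0,0],"twist":[0,0,0]},{"dp":[0,0,0],"twist":[0,0,0]}]' --grip 1

```text
time_s: 5.3
tcp_pos: [0.6245, -0.1207, 0.0655]
eef_rot: [3.141, -0.022, 0.0]
wrist_force: [-0.2, 1.8, -0.2]
width: -0.0001
```

Still no contact. I'll probe down with shut fingers until the force shows the bar top.

>>> move_arm --motion '[{"dp":[0,0,0.002],"twist":[0,0,0]},{"dp":[0,0,0.002],"twist":[0,0,0]},{"dp":[0,0,0],"twist":[0,0,0]}]'

```text
time_s: 5.6
tcp_pos: [0.6242, -0.1206, 0.061]
eef_rot: [-3.141, 0.022, 0.001]
wrist_force: [-0.3, -0.3, -0.8]
width: -0.0001
```

```bash
python3 look.py pics/w5.png; python3 - <<'E'
from h import *
w=cv2.imread("pics/w5.png"); cv2.imwrite("pics/w5c.png",cv2.resize(w[150:300,170:340],None,fx=4,fy=4,interpolation=cv2.INTER_CUBIC))
E
```

```text
[ 0.4108  0.4918 -0.3822  1.57    0.197   1.1185 -1.6018] width 0.00030370281394705335 F [ 0.1874 -0.3388 -0.0598]
yellow 2151.5 [252. 180.] [ 0.6625 -0.1231  0.08  ] [0.0126 0.0648] 179.93103684150674
copper 2567.0 [409. 286.] [ 0.5979 -0.2161  0.09  ] [0.0437 0.0384] 4.928820333670596
copper 1332.0 [337. 271.] [ 0.609  -0.1724  0.09  ] [0.0264 0.0311] -98.7653726720067
copper 1923.5 [491. 184.] [ 0.661  -0.2487  0.09  ] [0.0202 0.0373] -164.64401237627587
copper 2828.5 [354. 179.] [ 0.6649 -0.1762  0.09  ] [0.0361 0.0318] -3.666171640830848
```

View pics/w5c.png

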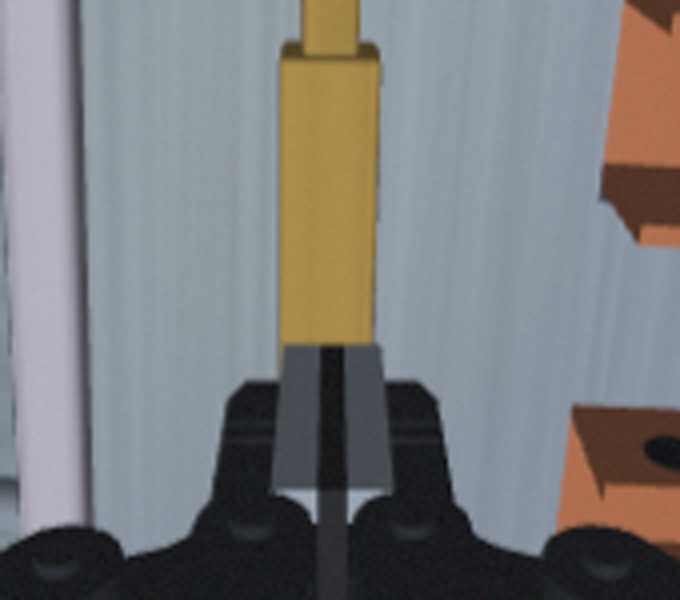

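By image geometry (pad gap in px against the reported width, and the tip row), the finger ends lie about 33–36 mm behind the nominal TCP. I'll confirm by probing gently.

>>> move_arm --motion '[{"dp":[0,0,0.002],"twist":[0,0,0]},{"dp":[0,0,0.002],"twist":[0,0,0]},{"dp":[0,0,0.002],"twist":[0,0,0]},{"dp":[0,0,0.002],"twist":[0,0,0]},{"dp":[0,0,0.001],"twist":[0,0,0]},{"dp":[0,0,0],"twist":[0,0,0]}]'

```text
time_s: 6.25
tcp_pos: [0.6244, -0.1206, 0.0523]
eef_rot: [3.142, -0.022, -0.0]
wrist_force: [0.6, -0.5, -0.1]
width: 0.0002
```

>>> move_arm --motion '[{"dp":[0,0,0.002],"twist":[0,0,0]},{"dp":[0,0,0.001],"twist":[0,0,0]},{"dp":[0,0,0],"twist":[0,0,0]}]'

```text
time_s: 6.55
tcp_pos: [0.6247, -0.1206, 0.0513]
eef_rot: [3.141, -0.022, 0.001]
wrist_force: [-7.4, 0.8, 15.1]
width: -0.0001
```

>>> move_arm --motion '[{"dp":[0,0,0.002],"twist":[0,0,0]},{"dp":[0,0,0.001],"twist":[0,0,0]},{"dp":[0,0,0],"twist":[0,0,0]}]'

```text
time_s: 6.85
tcp_pos: [0.6249, -0.1207, 0.0512]
eef_rot: [3.14, -0.023, 0.002]
wrist_force: [-18.3, 2.0, 38.4]
width: -0.0004
```

Contact came at TCP z≈.0515 on the bar top (82 mm), so the shut tips sit about 30.5 mm above the nominal TCP. I'll use that offset from here: back up, open, descend to TCP .042 and close.

>>> move_arm --motion '[{"dp":[0,0,-0.01],"twist":[0,0,0]},{"dp":[0,0,-0.01],"twist":[0,0,0]},{"dp":[0,0,0],"twist":[0,0,0]}]'

```text
time_s: 7.15
tcp_pos: [0.6255, -0.1207, 0.068]
eef_rot: [3.141, -0.022, 0.004]
wrist_force: [0.9, 0.1, -0.4]
width: 0.0
```

>>> move_arm --motion '[{"dp":[0,0,0],"twist":[0,0,0]},{"dp":[0,0,0],"twist":[0,0,0]},{"dp":[0,0,0],"twist":[0,0,0]},{"dp":[0,0,0],"twist":[0,0,0]},{"dp":[0,0,0.008],"twist":[0,0,0]},{"dp":[0,0,0.008],"twist":[0,0,0]},{"dp":[0,0,0.007],"twist":[0,0,0]},{"dp":[0,0,0],"twist":[0,0,0]},{"dp":[0,0,0],"twist":[0,0,0]}]' --grip 0.5

```text
time_s: 8.05
tcp_pos: [0.6243, -0.1206, 0.0432]
eef_rot: [-3.141, 0.022, 0.001]
wrist_force: [0.7, -0.6, 0.7]
width: 0.0429
```

>>> move_arm --motion '[{"dp":[0,0,0],"twist":[0,0,0]},{"dp":[0,0,0],"twist":[0,0,0]},{"dp":[0,0,0],"twist":[0,0,0]},{"dp":[0,0,0],"twist":[0,0,0]},{"dp":[0,0,0],"twist":[0,0,0]}]' --grip 1 --squeeze 40

```text
time_s: 8.55
tcp_pos: [0.6249, -0.1207, 0.0441]
eef_rot: [3.141, -0.022, 0.002]
wrist_force: [-0.2, -0.2, 4.8]
width: 0.0127
```

The pick is held (width 12.7 mm). I'll lift it and carry it over the mat.

>>> move_arm --motion '[{"dp":[0,0,-0.02],"twist":[0,0,0]},{"dp":[0,0,-0.03],"twist":[0,0,0]},{"dp":[0,0,-0.03],"twist":[0,0,0]},{"dp":[0,0,0],"twist":[0,0,-0.136]},{"dp":[-0.0039,-0.0356,0],"twist":[0,0,0]},{"dp":[-0.0039,-0.0356,0],"twist":[0,0,0]},{"dp":[-0.0039,-0.0356,0],"twist":[0,0,0]},{"dp":[-0.0039,-0.0356,0],"twist":[0,0,0]},{"dp":[-0.0039,-0.0356,0],"twist":[0,0,0]},{"dp":[-0.0039,-0.0356,0],"twist":[0,0,0]},{"dp":[-0.0039,-0.0356,0],"twist":[0,0,0]},{"dp":[-0.0039,-0.0356,0],"twist":[0,0,0]},{"dp":[-0.0039,-0.0356,0],"twist":[0,0,0]},{"dp":[-0.0039,-0.0356,0],"twist":[0,0,0]},{"dp":[-0.0039,-0.0356,0],"twist":[0,0,0]},{"dp":[-0.0039,-0.0356,0],"twist":[0,0,0]},{"dp":[-0.0039,-0.0356,0],"twist":[0,0,0]},{"dp":[-0.0039,-0.0356,0],"twist":[0,0,0]},{"dp":[-0.0039,-0.0356,0],"twist":[0,0,0]},{"dp":[-0.0039,-0.0356,0],"twist":[0,0,0]}]'

```text
time_s: 10.55
tcp_pos: [0.4927, 0.4382, 0.1229]
eef_rot: [3.135, 0.191, -0.001]
wrist_force: [1.0, 0.8, -1.2]
width: 0.0126
```

>>> move_arm --motion '[{"dp":[0,0,0],"twist":[0,0,0]},{"dp":[0,0,0],"twist":[0,0,0]},{"dp":[0,0,0],"twist":[0,0,0]}]'

```text
time_s: 10.85
tcp_pos: [0.4939, 0.436, 0.123]
eef_rot: [3.135, 0.189, -0.0]
wrist_force: [0.0, -0.6, -0.9]
width: 0.0128
```

```bash
python3 look.py pics/w6.png; python3 - <<'E'
from h import *
np.set_printoptions(precision=4,suppress=True)
w=cv2.imread("pics/w6.png"); P=pose("wrist")
for A,r,c in blobs(w,(110,150,60),(125,255,255),300): print(A,r,[ray("wrist",b,.003,P)[0][:2] for b in cv2.boxPoints(r)],ray("wrist",r[0],.003,P))
go((.4928,.4366,.124),7)
E
```

```text
[-0.3509  0.5288 -0.6175  1.4331  0.3109  1.2786 -2.4442] width 0.0123640258371893 F [-0.1726  0.4253 -1.6874]
yellow 4494.0 [253. 230.] [0.4702 0.4304 0.08  ] [0.0192 0.1921] -172.22076433303044
4952.5 ((251.5, 173.0), (134.0, 63.0), 90.0) [array([0.5625, 0.4737]), array([0.5699, 0.4125]), array([0.4246, 0.3899]), array([0.416 , 0.4614])] [[0.4989 0.435  0.003 ]]
t 10.9 tcp [0.4941 0.4358 0.1232] yaw 6.88 tilt [ 0.    -0.001] dp(after twist) [-0.0012 -0.001  -0.0008] tw [ 0.001 -0.    -0.002]
```

View pics/w6.png

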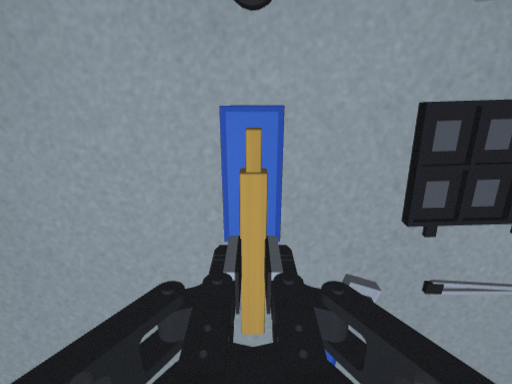

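The pick is held along the mat, whose far edge is at (220–284,107). Joint 7 is near its limit, so I'll turn the other way afterwards. Lowering the pick now.

>>> move_arm --motion '[{"dp":[-0.001,0,0.02],"twist":[0,0,0]},{"dp":[0,0,0.03],"twist":[0,0,0]},{"dp":[0,0,0.03],"twist":[0,0,0]},{"dp":[0,0,0.03],"twist":[0,0,0]},{"dp":[0,0,0.02],"twist":[0,0,0]},{"dp":[0,0,0.008],"twist":[0,0,0]},{"dp":[0,0,0.004],"twist":[0,0,0]},{"dp":[0,0,0.003],"twist":[0,0,0]},{"dp":[0,0,0],"twist":[0,0,0]},{"dp":[0,0,0],"twist":[0,0,0]}]'

```text
time_s: 11.9
tcp_pos: [0.4928, 0.4375, -0.0205]
eef_rot: [-3.135, -0.191, -0.002]
wrist_force: [0.2, 0.4, -1.3]
width: 0.0127
```

>>> move_arm --motion '[{"dp":[0,0,0.001],"twist":[0,0,0]},{"dp":[0,0,0],"twist":[0,0,0]}]'

```text
time_s: 12.1
tcp_pos: [0.4925, 0.4371, -0.0222]
eef_rot: [-3.136, -0.191, -0.001]
wrist_force: [1.0, -0.5, -0.7]
width: 0.0121
```

>>> move_arm --motion '[{"dp":[0,0,0],"twist":[0,0,0]},{"dp":[0,0,0],"twist":[0,0,0]},{"dp":[0,0,0],"twist":[0,0,0]},{"dp":[0,0,-0.01],"twist":[0,0,0]},{"dp":[0,0,-0.03],"twist":[0,0,0]},{"dp":[0,0,-0.04],"twist":[0,0,0]},{"dp":[0,0,-0.04],"twist":[0,0,0]},{"dp":[0,0,-0.04],"twist":[0,0,0]},{"dp":[0,0,0],"twist":[0,0,-0.137]},{"dp":[0,0,0],"twist":[0,0,-0.137]},{"dp":[0,0,0],"twist":[0,0,-0.137]},{"dp":[0,0,0],"twist":[0,0,-0.137]},{"dp":[0,0,0],"twist":[0,0,-0.137]},{"dp":[0,0,0],"twist":[0,0,-0.137]},{"dp":[0,0,0],"twist":[0,0,-0.137]},{"dp":[0,0,0],"twist":[0,0,-0.137]},{"dp":[0,0,0],"twist":[0,0,-0.137]},{"dp":[0,0,0],"twist":[0,0,-0.137]},{"dp":[0,0,0],"twist":[0,0,-0.137]}]' --grip 0.6

```text
time_s: 14.0
tcp_pos: [0.4924, 0.4371, 0.1384]
eef_rot: [2.149, 2.291, 0.001]
wrist_force: [0.2, 1.4, -0.4]
width: 0.0344
```

```bash
cat > pickchk.py <<'E'
from h import *
np.set_printoptions(precision=4,suppress=True)
import sys
t=snapshot("top")[:,:,::-1].copy(); cv2.imwrite(sys.argv[1],t)
for A,r,c in blobs(t,(16,110,100),(24,255,255),30):
    p=ray("top",r[0],.014)[0]; b=ray("top",cv2.boxPoints(r),.014); L=[np.linalg.norm(b[1]-b[0]),np.linalg.norm(b[2]-b[1])]; i=int(np.argmax(L)); d=b[i+1]-b[i]
    print("yellow",np.round(r[0]),p,np.array(L),np.degrees(np.arctan2(d[1],d[0])))
for A,r,c in blobs(t,(5,120,100),(15,255,255),15): print("copper",np.round(r[0]),"z.088",ray("top",r[0],.088)[0],"z.034",ray("top",r[0],.034)[0])
E
python3 pickchk.py pics/t7.png; python3 -c "
from h import *
print(state()['joint_pos'],state()['width'])
go((.6635,-.1787,.124),93.45)"
```

```text
yellow [335. 264.] [ 0.3008 -0.2158  0.014 ] [0.0169 0.1544] -151.7290127647738
copper [337. 170.] z.088 [ 0.5885 -0.2149  0.088 ] z.034 [ 0.6    -0.2279  0.034 ]
copper [322. 170.] z.088 [ 0.5882 -0.1701  0.088 ] z.034 [ 0.5997 -0.181   0.034 ]
copper [353. 149.] z.088 [ 0.6539 -0.2668  0.088 ] z.034 [ 0.6685 -0.2822  0.034 ]
copper [323. 148.] z.088 [ 0.6579 -0.1733  0.088 ] z.034 [ 0.6727 -0.1844  0.034 ]
[-0.18372094  0.59985469 -0.89213052  1.40855919  0.46736774  1.35239841
 -1.01777991] 0.03398307255300312
t 14.1 tcp [0.4925 0.437  0.1382] yaw 94.11 tilt [0.001 0.   ] dp(after twist) [-0.6248  0.1336  0.0142] tw [0.001 0.    0.011]
```

>>> move_arm --motion '[{"dp":[-0.0347,0.0074,0],"twist":[0,0,0.011]},{"dp":[-0.0347,0.0074,0],"twist":[0,0,0]},{"dp":[-0.0347,0.0074,0],"twist":[0,0,0]},{"dp":[-0.0347,0.0074,0],"twist":[0,0,0]},{"dp":[-0.0347,0.0074,0],"twist":[0,0,0]},{"dp":[-0.0347,0.0074,0],"twist":[0,0,0]},{"dp":[-0.0347,0.0074,0],"twist":[0,0,0]},{"dp":[-0.0347,0.0074,0],"twist":[0,0,0]},{"dp":[-0.0347,0.0074,0],"twist":[0,0,0]},{"dp":[-0.0347,0.0074,0],"twist":[0,0,0]},{"dp":[-0.0347,0.0074,0],"twist":[0,0,0]},{"dp":[-0.0347,0.0074,0],"twist":[0,0,0]},{"dp":[-0.0347,0.0074,0],"twist":[0,0,0]},{"dp":[-0.0347,0.0074,0],"twist":[0,0,0]},{"dp":[-0.0347,0.0074,0],"twist":[0,0,0]},{"dp":[-0.0347,0.0074,0],"twist":[0,0,0]},{"dp":[-0.0347,0.0074,0],"twist":[0,0,0]},{"dp":[-0.0347,0.0074,0],"twist":[0,0,0]},{"dp":[0,0,0],"twist":[0,0,0]},{"dp":[0,0,0],"twist":[0,0,0]}]' --grip 0.35

```text
time_s: 16.05
tcp_pos: [0.6551, -0.1811, 0.1378]
eef_rot: [-2.173, -2.269, -0.001]
wrist_force: [-0.0, 0.3, -0.6]
width: 0.0556
```

```bash
python3 look.py pics/w8.png; python3 pickchk.py pics/t8.png|head -3; python3 - <<'E'
from h import *
w=cv2.imread("pics/w8.png"); s=state()
for p in[(.6635,-.1787),(.593,-.1747),(.5905,-.2208),(.6585,-.2708)]:
    q=proj("wrist",[*p,.09]); cv2.drawMarker(w,tuple(int(v) for v in q),(0,255,0),0,12)
q=proj("wrist",[*s["tcp_pos"][:2],.09]); cv2.drawMarker(w,tuple(int(v) for v in q),(255,0,255),1,12)
t=cv2.resize(cv2.imread("pics/t8.png")[130:230,100:250],(576,384))
cv2.imwrite("pics/w8c.png",cv2.resize(np.hstack([w,t]),(800,282)))
go((.6635,-.1787,.0425),93.45)
E
```

```text
[ 0.7058  0.5996 -0.7538  1.3489  0.4064  1.349  -0.002 ] width 0.055369996596384634 F [0.2765 0.6825 1.1687]
copper 642.0 [251. 283.] [ 0.6572 -0.2628  0.09  ] [0.0381 0.0306] 86.73062132057024
copper 570.0 [183. 226.] [ 0.5974 -0.2086  0.09  ] [0.0217 0.0249] -5.655000141086892
copper 109.0 [160. 231.] [ 0.5777 -0.2145  0.09  ] [0.0356 0.0066] 77.24331407069839
copper 983.5 [261. 192.] [ 0.6623 -0.175   0.09  ] [0.0309 0.0309] 86.39030697805
copper 733.5 [181. 183.] [ 0.5978 -0.1705  0.09  ] [0.0308 0.025 ] 78.85104007578003
copper 126.0 [159. 182.] [ 0.5794 -0.17    0.09  ] [0.0301 0.0068] 76.61176940520576
green 2425.0 [ 64. 117.] [ 0.5042 -0.1239  0.077 ] [0.0359 0.0499] -97.92951006594747
yellow [335. 264.] [ 0.3008 -0.2159  0.014 ] [0.0169 0.1544] -151.90400028957694
yellow [130. 200.] [0.4997 0.4361 0.014 ] [0.0131 0.1175] -174.0247433934532
copper [337. 170.] z.088 [ 0.5885 -0.2149  0.088 ] z.034 [ 0.6    -0.2279  0.034 ]
t 16.1 tcp [ 0.6552 -0.179   0.138 ] yaw 92.71 tilt [0.    0.001] dp(after twist) [-0.0002  0.0083  0.0955] tw [ 0.    -0.001 -0.013]
```

View pics/w8c.png

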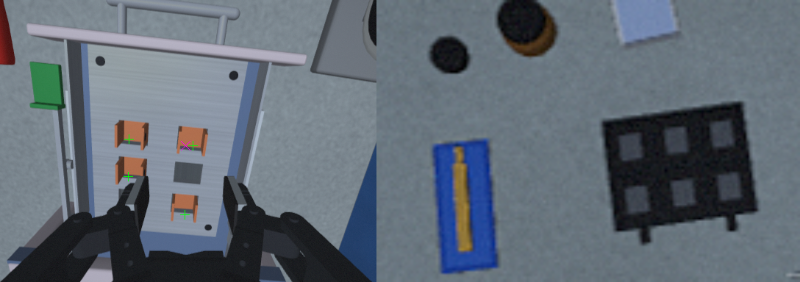

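The pick lies on the mat, with its bar centre about 4 mm from the middle. The clip marks agree with my estimates. I'll correct 8 mm along tool y, go down on clip 0, and work out the tray pockets.

>>> move_arm --motion '[{"dp":[0,0.0083,0.02],"twist":[0,0,-0.013]},{"dp":[0,0,0.03],"twist":[0,0,0]},{"dp":[0,0,0.02],"twist":[0,0,0]},{"dp":[0,0,0.015],"twist":[0,0,0]},{"dp":[0,0,0.008],"twist":[0,0,0]},{"dp":[0,0,0],"twist":[0,0,0]},{"dp":[0,0,0],"twist":[0,0,0]}]'

```text
time_s: 16.85
tcp_pos: [0.664, -0.1799, 0.0456]
eef_rot: [2.153, 2.286, 0.001]
wrist_force: [-1.0, 0.4, -0.6]
width: 0.0558
```

>>> move_arm --motion '[{"dp":[0,0,0],"twist":[0,0,0]},{"dp":[0,0,0],"twist":[0,0,0]},{"dp":[0,0,0],"twist":[0,0,0]},{"dp":[0,0,0],"twist":[0,0,0]},{"dp":[0,0,0],"twist":[0,0,0]}]' --grip 1 --squeeze 30

```text
time_s: 17.35
tcp_pos: [0.6634, -0.1804, 0.046]
eef_rot: [2.154, 2.286, -0.001]
wrist_force: [-4.8, -0.2, 6.6]
width: 0.0316
```

```bash
python3 - <<'E'
from h import *
np.set_printoptions(precision=4,suppress=True)
t=cv2.imread("pics/t8.png"); g=cv2.cvtColor(t,cv2.COLOR_BGR2GRAY)
c=ray("top",[(180,173.2),(229.6,166.4),(234.8,204.8),(185.2,211.6)],.014); print(c[:,:2],c.mean(0))
sub=np.zeros_like(g); m=cv2.inRange(cv2.cvtColor(t,cv2.COLOR_BGR2GRAY),48,110); sub[160:215,176:238]=m[160:215,176:238]
P=[]
n,l,st,ce=cv2.connectedComponentsWithStats(sub)
for i in range(1,n):
    if 25<st[i,4]<120: print(np.round(ce[i],1),st[i,4],ray("top",ce[i],.006)[0])
E
```

```text
[[0.5884 0.2793]
 [0.6121 0.1188]
 [0.4861 0.1005]
 [0.4634 0.2588]] [0.5375 0.1894 0.014 ]
[232.1 186.8] 57 [0.546  0.1101 0.006 ]
[181.6 190.9] 66 [0.5314 0.2738 0.006 ]
[221.9 177. ] 65 [0.5783 0.1437 0.006 ]
[205.6 179.1] 68 [0.5708 0.1968 0.006 ]
[189.3 181.7] 67 [0.5618 0.2495 0.006 ]
[224.5 195.7] 69 [0.5167 0.1345 0.006 ]
[208.1 198. ] 67 [0.5087 0.1873 0.006 ]
[191.8 200.3] 73 [0.5009 0.2397 0.006 ]
```

The clip is gripped (31.6 mm). The pockets come out at P1(.578,.144), P2(.571,.197), P3(.562,.2495), P4(.517,.1345), P5(.509,.187) and P6(.501,.240), with pitches of 62 and 53 mm as specified. Carrying clip 0 to P1.

>>> move_arm --motion '[{"dp":[0,0,-0.01],"twist":[0,0,0]},{"dp":[0,0,-0.03],"twist":[0,0,0]},{"dp":[0,0,-0.04],"twist":[0,0,0]},{"dp":[0.0274,-0.0055,0],"twist":[0,0,0]},{"dp":[0.0274,-0.0055,0],"twist":[0,0,0]},{"dp":[0.0274,-0.0055,0],"twist":[0,0,0]},{"dp":[0.0274,-0.0055,0],"twist":[0,0,0]},{"dp":[0.0274,-0.0055,0],"twist":[0,0,0]},{"dp":[0.0274,-0.0055,0],"twist":[0,0,0]},{"dp":[0.0274,-0.0055,0],"twist":[0,0,0]},{"dp":[0.0274,-0.0055,0],"twist":[0,0,0]},{"dp":[0.0274,-0.0055,0],"twist":[0,0,0]},{"dp":[0.0274,-0.0055,0],"twist":[0,0,0]},{"dp":[0.0274,-0.0055,0],"twist":[0,0,0]},{"dp":[0.0274,-0.0055,0],"twist":[0,0,0]},{"dp":[0,0,0],"twist":[0,0,0]},{"dp":[0,0,0],"twist":[0,0,0]}]'

```text
time_s: 19.05
tcp_pos: [0.5779, 0.1449, 0.1253]
eef_rot: [2.151, 2.288, 0.001]
wrist_force: [-0.3, -0.2, -1.0]
width: 0.0314
```

```bash
python3 look.py pics/w9.png | head -1; python3 -c "
from h import *
go((.578,.144,-.007),93.45)"
```

```text
[ 0.3629  0.4602 -0.8774  1.6029  0.3688  1.2525 -0.5205] width 0.03170215412260336 F [-0.174  -0.4994 -0.9525]
t 19.1 tcp [0.5783 0.1437 0.1251] yaw 93.43 tilt [ 0.001 -0.001] dp(after twist) [ 0.0003 -0.0002  0.1321] tw [ 0.001  0.001 -0.   ]
```

View pics/w9.png

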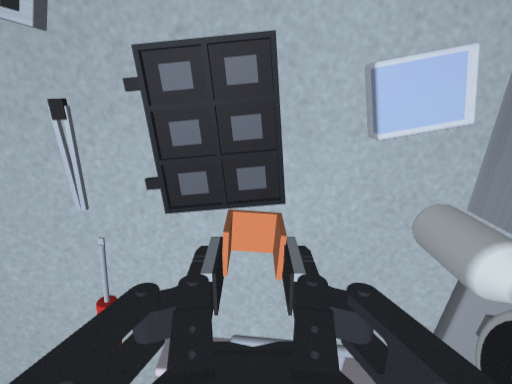

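```bash
python3 -c "
from h import *
print(ray('wrist',[(251,178),(193,183),(246,127),(176,76),(185,132),(241,70)],.006).round(4))"
```

```text
[[0.5772 0.1406 0.006 ]
 [0.516  0.1314 0.006 ]
 [0.5691 0.193  0.006 ]
 [0.5006 0.2363 0.006 ]
 [0.5083 0.1845 0.006 ]
 [0.5617 0.2452 0.006 ]]
```

Both cameras agree to 3–4 mm, against a pocket slack of ±11 mm. Lowering.

>>> move_arm --motion '[{"dp":[-0.001,0,0.03],"twist":[0,0,0]},{"dp":[0,0,0.04],"twist":[0,0,0]},{"dp":[0,0,0.03],"twist":[0,0,0]},{"dp":[0,0,0.02],"twist":[0,0,0]},{"dp":[0,0,0.008],"twist":[0,0,0]},{"dp":[0,0,0.003],"twist":[0,0,0]},{"dp":[0,0,0],"twist":[0,0,0]},{"dp":[0,0,0],"twist":[0,0,0]}]'

```text
time_s: 19.9
tcp_pos: [0.5788, 0.1432, -0.0052]
eef_rot: [2.153, 2.286, 0.002]
wrist_force: [0.3, -0.7, -0.7]
width: 0.0317
```

>>> move_arm --motion '[{"dp":[0,0,0.002],"twist":[0,0,0]},{"dp":[0,0,0],"twist":[0,0,0]}]'

```text
time_s: 20.1
tcp_pos: [0.5783, 0.1432, -0.008]
eef_rot: [2.153, 2.286, 0.001]
wrist_force: [0.5, 0.8, 0.4]
width: 0.0316
```

>>> move_arm --motion '[{"dp":[0,0,0],"twist":[0,0,0]},{"dp":[0,0,0],"twist":[0,0,0]},{"dp":[0,0,0],"twist":[0,0,0]},{"dp":[0,0,-0.013],"twist":[0,0,0]},{"dp":[0,0,-0.03],"twist":[0,0,0]},{"dp":[0,0,-0.045],"twist":[0,0,0]},{"dp":[0,0,-0.045],"twist":[0,0,0]},{"dp":[-0.0318,-0.0004,0],"twist":[0,0,0]},{"dp":[-0.0318,-0.0004,0],"twist":[0,0,0]},{"dp":[-0.0318,-0.0004,0],"twist":[0,0,0]},{"dp":[-0.0318,-0.0004,0],"twist":[0,0,0]},{"dp":[-0.0318,-0.0004,0],"twist":[0,0,0]},{"dp":[-0.0318,-0.0004,0],"twist":[0,0,0]},{"dp":[-0.0318,-0.0004,0],"twist":[0,0,0]},{"dp":[-0.0318,-0.0004,0],"twist":[0,0,0]},{"dp":[-0.0318,-0.0004,0],"twist":[0,0,0]},{"dp":[-0.0318,-0.0004,0],"twist":[0,0,0]},{"dp":[0,0,0],"twist":[0,0,0]},{"dp":[0,0,0],"twist":[0,0,0]}]' --grip 0.42

```text
time_s: 22.0
tcp_pos: [0.593, -0.1748, 0.1252]
eef_rot: [2.155, 2.286, 0.001]
wrist_force: [0.2, 0.9, 0.7]
width: 0.0495
```

```bash
python3 pickchk.py pics/t10.png; python3 - <<'E'
from h import *
go((.593,-.1747,.046),93.45)
t=cv2.imread("pics/t10.png"); cv2.imwrite("pics/t10c.png",cv2.resize(t[130:240,110:270],None,fx=3,fy=3,interpolation=cv2.INTER_CUBIC))
E
```

```text
yellow [335. 264.] [ 0.3   -0.216  0.014] [0.0166 0.1558] -151.7271983678874
yellow [130. 200.] [0.4998 0.4361 0.014 ] [0.0131 0.1173] -174.02475122100373
copper [221. 176.] z.088 [0.5641 0.1416 0.088 ] z.034 [0.5745 0.145  0.034 ]
copper [322. 169.] z.088 [ 0.5896 -0.1699  0.088 ] z.034 [ 0.6012 -0.1808  0.034 ]
t 22.1 tcp [ 0.5931 -0.1735  0.1252] yaw 93.47 tilt [0.001 0.001] dp(after twist) [-0.0012 -0.0002  0.0792] tw [ 0.001 -0.001  0.   ]
```

View pics/t10c.png

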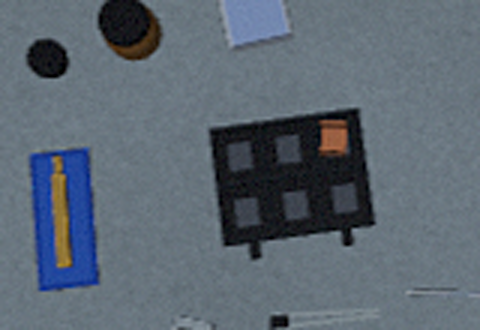

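Clip 0 stands in pocket P1 at (333,137) and the pick is unmoved. Next is clip 1 to P5.

>>> move_arm --motion '[{"dp":[-0.001,0,0.03],"twist":[0,0,0]},{"dp":[0,0,0.025],"twist":[0,0,0]},{"dp":[0,0,0.016],"twist":[0,0,0]},{"dp":[0,0,0.008],"twist":[0,0,0]},{"dp":[0,0,0],"twist":[0,0,0]},{"dp":[0,0,0],"twist":[0,0,0]}]'

```text
time_s: 22.65
tcp_pos: [0.5937, -0.1752, 0.0466]
eef_rot: [2.152, 2.287, 0.001]
wrist_force: [-0.5, -0.2, 0.7]
width: 0.0493
```

>>> move_arm --motion '[{"dp":[0,0,0],"twist":[0,0,0]},{"dp":[0,0,0],"twist":[0,0,0]},{"dp":[0,0,0],"twist":[0,0,0]},{"dp":[0,0,0],"twist":[0,0,0]},{"dp":[0,0,0],"twist":[0,0,0]}]' --grip 1

```text
time_s: 23.15
tcp_pos: [0.5935, -0.1757, 0.047]
eef_rot: [2.153, 2.286, 0.0]
wrist_force: [-2.8, 0.8, 6.3]
width: 0.032
```

>>> move_arm --motion '[{"dp":[0,0,-0.01],"twist":[0,0,0]},{"dp":[0,0,-0.03],"twist":[0,0,0]},{"dp":[0,0,-0.04],"twist":[0,0,0]},{"dp":[0.0281,-0.0048,0],"twist":[0,0,0]},{"dp":[0.0281,-0.0048,0],"twist":[0,0,0]},{"dp":[0.0281,-0.0048,0],"twist":[0,0,0]},{"dp":[0.0281,-0.0048,0],"twist":[0,0,0]},{"dp":[0.0281,-0.0048,0],"twist":[0,0,0]},{"dp":[0.0281,-0.0048,0],"twist":[0,0,0]},{"dp":[0.0281,-0.0048,0],"twist":[0,0,0]},{"dp":[0.0281,-0.0048,0],"twist":[0,0,0]},{"dp":[0.0281,-0.0048,0],"twist":[0,0,0]},{"dp":[0.0281,-0.0048,0],"twist":[0,0,0]},{"dp":[0.0281,-0.0048,0],"twist":[0,0,0]},{"dp":[0.0281,-0.0048,0],"twist":[0,0,0]},{"dp":[0.0281,-0.0048,0],"twist":[0,0,0]},{"dp":[0,0,0],"twist":[0,0,0]},{"dp":[0,0,0],"twist":[0,0,0]}]'

```text
time_s: 24.95
tcp_pos: [0.5089, 0.1859, 0.1263]
eef_rot: [2.151, 2.288, 0.001]
wrist_force: [-0.6, -0.1, -1.1]
width: 0.0319
```

>>> move_arm --motion '[{"dp":[0,0,0.03],"twist":[0,0,0]},{"dp":[0,0,0.04],"twist":[0,0,0]},{"dp":[0,0,0.03],"twist":[0,0,0]},{"dp":[0,0,0.02],"twist":[0,0,0]},{"dp":[0,0,0.008],"twist":[0,0,0]},{"dp":[0,0,0.005],"twist":[0,0,0]},{"dp":[0,0,0],"twist":[0,0,0]},{"dp":[0,0,0],"twist":[0,0,0]}]'

```text
time_s: 25.75
tcp_pos: [0.5098, 0.1853, -0.0065]
eef_rot: [2.154, 2.286, 0.002]
wrist_force: [0.2, 0.5, 0.2]
width: 0.0314
```

>>> move_arm --motion '[{"dp":[0,0,0],"twist":[0,0,0]},{"dp":[0,0,0],"twist":[0,0,0]},{"dp":[0,0,0],"twist":[0,0,0]},{"dp":[0,0,-0.013],"twist":[0,0,0]},{"dp":[0,0,-0.03],"twist":[0,0,0]},{"dp":[0,0,-0.045],"twist":[0,0,0]},{"dp":[0,0,-0.045],"twist":[0,0,0]},{"dp":[-0.0316,0.0044,0],"twist":[0,0,0]},{"dp":[-0.0316,0.0044,0],"twist":[0,0,0]},{"dp":[-0.0316,0.0044,0],"twist":[0,0,0]},{"dp":[-0.0316,0.0044,0],"twist":[0,0,0]},{"dp":[-0.0316,0.0044,0],"twist":[0,0,0]},{"dp":[-0.0316,0.0044,0],"twist":[0,0,0]},{"dp":[-0.0316,0.0044,0],"twist":[0,0,0]},{"dp":[-0.0316,0.0044,0],"twist":[0,0,0]},{"dp":[-0.0316,0.0044,0],"twist":[0,0,0]},{"dp":[-0.0316,0.0044,0],"twist":[0,0,0]},{"dp":[-0.0316,0.0044,0],"twist":[0,0,0]},{"dp":[-0.0316,0.0044,0],"twist":[0,0,0]},{"dp":[-0.0316,0.0044,0],"twist":[0,0,0]}]' --grip 0.42

```text
time_s: 27.75
tcp_pos: [0.5908, -0.2224, 0.1267]
eef_rot: [2.153, 2.287, 0.001]
wrist_force: [0.6, -0.2, 0.7]
width: 0.0494
```

>>> move_arm --motion '[{"dp":[0,0,0],"twist":[0,0,0]},{"dp":[0,0,0],"twist":[0,0,0]},{"dp":[0,0,0],"twist":[0,0,0]}]'

```text
time_s: 28.05
tcp_pos: [0.5907, -0.2198, 0.1262]
eef_rot: [2.152, 2.289, 0.001]
wrist_force: [0.2, 0.3, 0.3]
width: 0.0495
```

```bash
python3 pickchk.py pics/t11.png;  python3 -c "
from h import *
go((.5905,-.2208,.046),93.45)"
```

```text
yellow [335. 264.] [ 0.3007 -0.2158  0.014 ] [0.0171 0.1544] -151.90400028957694
yellow [130. 200.] [0.4997 0.4361 0.014 ] [0.0131 0.1175] -174.0247433934532
copper [207. 196.] z.088 [0.5028 0.1819 0.088 ] z.034 [0.5104 0.1871 0.034 ]
copper [221. 176.] z.088 [0.5641 0.1416 0.088 ] z.034 [0.5745 0.145  0.034 ]
copper [337. 170.] z.088 [ 0.5885 -0.2149  0.088 ] z.034 [ 0.6    -0.2279  0.034 ]
t 28.1 tcp [ 0.5907 -0.2197  0.1261] yaw 93.55 tilt [0.001 0.   ] dp(after twist) [-0.0011 -0.0003  0.0801] tw [ 0.001 -0.     0.002]
```

Clips 0 and 1 are in place. Clip 2 goes to P3.

>>> move_arm --motion '[{"dp":[-0.001,0,0.03],"twist":[0,0,0]},{"dp":[0,0,0.025],"twist":[0,0,0]},{"dp":[0,0,0.016],"twist":[0,0,0]},{"dp":[0,0,0.009],"twist":[0,0,0]},{"dp":[0,0,0],"twist":[0,0,0]},{"dp":[0,0,0],"twist":[0,0,0]}]'

```text
time_s: 28.7
tcp_pos: [0.5913, -0.2221, 0.0465]
eef_rot: [2.153, 2.287, 0.001]
wrist_force: [0.7, -0.7, 0.2]
width: 0.0495
```

>>> move_arm --motion '[{"dp":[0,0,0],"twist":[0,0,0]},{"dp":[0,0,0],"twist":[0,0,0]},{"dp":[0,0,0],"twist":[0,0,0]},{"dp":[0,0,0],"twist":[0,0,0]},{"dp":[0,0,0],"twist":[0,0,0]}]' --grip 1

```text
time_s: 29.2
tcp_pos: [0.5907, -0.2225, 0.047]
eef_rot: [2.154, 2.286, -0.001]
wrist_force: [-3.6, 0.9, 6.8]
width: 0.0317
```

>>> move_arm --motion '[{"dp":[0,0,-0.01],"twist":[0,0,0]},{"dp":[0,0,-0.03],"twist":[0,0,0]},{"dp":[0,0,-0.04],"twist":[0,0,0]},{"dp":[0.0313,0,0],"twist":[0,0,0]},{"dp":[0.0313,0,0],"twist":[0,0,0]},{"dp":[0.0313,0,0],"twist":[0,0,0]},{"dp":[0.0313,0,0],"twist":[0,0,0]},{"dp":[0.0313,0,0],"twist":[0,0,0]},{"dp":[0.0313,0,0],"twist":[0,0,0]},{"dp":[0.0313,0,0],"twist":[0,0,0]},{"dp":[0.0313,0,0],"twist":[0,0,0]},{"dp":[0.0313,0,0],"twist":[0,0,0]},{"dp":[0.0313,0,0],"twist":[0,0,0]},{"dp":[0.0313,0,0],"twist":[0,0,0]},{"dp":[0.0313,0,0],"twist":[0,0,0]},{"dp":[0.0313,0,0],"twist":[0,0,0]},{"dp":[0.0313,0,0],"twist":[0,0,0]},{"dp":[0.0313,0,0],"twist":[0,0,0]},{"dp":[0,0,0],"twist":[0,0,0]},{"dp":[0,0,0],"twist":[0,0,0]}]'

```text
time_s: 31.2
tcp_pos: [0.5624, 0.2473, 0.1263]
eef_rot: [2.152, 2.289, 0.001]
wrist_force: [-0.0, -0.4, -1.0]
width: 0.032
```

>>> move_arm --motion '[{"dp":[0,0,0.03],"twist":[0,0,0]},{"dp":[0,0,0.04],"twist":[0,0,0]},{"dp":[0,0,0.03],"twist":[0,0,0]},{"dp":[0,0,0.02],"twist":[0,0,0]},{"dp":[0,0,0.008],"twist":[0,0,0]},{"dp":[0,0,0.005],"twist":[0,0,0]},{"dp":[0,0,0],"twist":[0,0,0]},{"dp":[0,0,0],"twist":[0,0,0]}]'

```text
time_s: 32.0
tcp_pos: [0.5634, 0.2463, -0.0063]
eef_rot: [2.154, 2.286, 0.002]
wrist_force: [-0.3, -0.2, -0.7]
width: 0.0315
```

>>> move_arm --motion '[{"dp":[0,0,0],"twist":[0,0,0]},{"dp":[0,0,0],"twist":[0,0,0]},{"dp":[0,0,0],"twist":[0,0,0]},{"dp":[0,0,-0.013],"twist":[0,0,0]},{"dp":[0,0,-0.03],"twist":[0,0,0]},{"dp":[0,0,-0.045],"twist":[0,0,0]},{"dp":[0,0,-0.045],"twist":[0,0,0]},{"dp":[-0.0402,0.005,0],"twist":[0,0,0]},{"dp":[-0.0402,0.005,0],"twist":[0,0,0]},{"dp":[-0.0402,0.005,0],"twist":[0,0,0]},{"dp":[-0.0402,0.005,0],"twist":[0,0,0]},{"dp":[-0.0402,0.005,0],"twist":[0,0,0]},{"dp":[-0.0402,0.005,0],"twist":[0,0,0]},{"dp":[-0.0402,0.005,0],"twist":[0,0,0]},{"dp":[-0.0402,0.005,0],"twist":[0,0,0]},{"dp":[-0.0402,0.005,0],"twist":[0,0,0]},{"dp":[-0.0402,0.005,0],"twist":[0,0,0]},{"dp":[-0.0402,0.005,0],"twist":[0,0,0]},{"dp":[-0.0402,0.005,0],"twist":[0,0,0]},{"dp":[-0.0402,0.005,0],"twist":[0,0,0]}]' --grip 0.42

```text
time_s: 34.0
tcp_pos: [0.6589, -0.2729, 0.1268]
eef_rot: [2.153, 2.287, 0.001]
wrist_force: [0.8, 0.8, 0.3]
width: 0.0498
```

>>> move_arm --motion '[{"dp":[0,0,0],"twist":[0,0,0]},{"dp":[0,0,0],"twist":[0,0,0]},{"dp":[0,0,0],"twist":[0,0,0]}]'

```text
time_s: 34.3
tcp_pos: [0.659, -0.2696, 0.1263]
eef_rot: [2.152, 2.289, 0.002]
wrist_force: [0.1, 1.1, -0.3]
width: 0.0497
```

```bash
python3 pickchk.py pics/t12.png;  python3 look.py pics/w12.png; python3 -c "
from h import *
go((.6585,-.2708,.046),93.45)
t=cv2.imread('pics/t12.png')
w=cv2.imread('pics/w12.png')
q=proj('wrist',[.6585,-.2708,.09]); cv2.drawMarker(w,tuple(int(v) for v in q),(0,255,0),0,12)
cv2.imwrite('pics/m12.png',cv2.resize(np.hstack([w,cv2.resize(t[130:230,110:243],(512,384))]),(800,300)))"
```

```text
yellow [335. 264.] [ 0.3001 -0.2162  0.014 ] [0.017  0.1558] -151.90400265720757
yellow [119. 210.] [0.4673 0.4709 0.014 ] [0.0123 0.1168] -170.98906545118905
copper [207. 196.] z.088 [0.5037 0.183  0.088 ] z.034 [0.5113 0.1883 0.034 ]
copper [189. 180.] z.088 [0.551  0.2387 0.088 ] z.034 [0.5609 0.2466 0.034 ]
copper [221. 176.] z.088 [0.5655 0.1422 0.088 ] z.034 [0.576  0.1457 0.034 ]
copper [352. 149.] z.088 [ 0.6539 -0.2652  0.088 ] z.034 [ 0.6684 -0.2805  0.034 ]
[ 0.7798  0.6741 -0.7305  1.2575  0.4389  1.3673  0.1372] width 0.04945609629315778 F [ 0.2149 -0.3473  0.1068]
copper 1056.5 [250. 200.] [ 0.657  -0.2668  0.09  ] [0.0315 0.0308] 86.16690773227701
green 797.0 [30. 10.] [ 0.5011 -0.1443  0.077 ] [0.0393 0.0114] 3.5877723502221057
t 34.4 tcp [ 0.659  -0.2696  0.1262] yaw 93.57 tilt [0.001 0.   ] dp(after twist) [-0.0012 -0.0006  0.0802] tw [ 0.001 -0.     0.002]
```

View pics/m12.png

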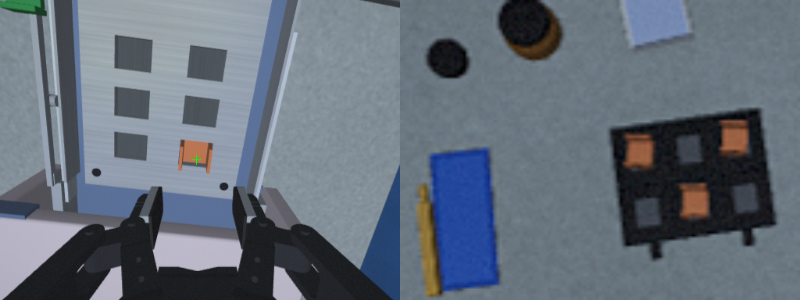

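The three clips stand in their pockets. The pick has been knocked off the mat's left edge (blob centre (119,210), about (.467,.471)), which is the disturbance the task warned of. I'll finish clip 3 into P4 first, then mend the pick.

>>> move_arm --motion '[{"dp":[-0.001,0,0.03],"twist":[0,0,0]},{"dp":[0,0,0.025],"twist":[0,0,0]},{"dp":[0,0,0.016],"twist":[0,0,0]},{"dp":[0,0,0.009],"twist":[0,0,0]},{"dp":[0,0,0],"twist":[0,0,0]},{"dp":[0,0,0],"twist":[0,0,0]}]'

```text
time_s: 35.0
tcp_pos: [0.6594, -0.2722, 0.0467]
eef_rot: [2.153, 2.286, 0.001]
wrist_force: [-0.4, 0.2, -0.2]
width: 0.0493
```

>>> move_arm --motion '[{"dp":[0,0,0],"twist":[0,0,0]},{"dp":[0,0,0],"twist":[0,0,0]},{"dp":[0,0,0],"twist":[0,0,0]},{"dp":[0,0,0],"twist":[0,0,0]},{"dp":[0,0,0],"twist":[0,0,0]}]' --grip 1

```text
time_s: 35.5
tcp_pos: [0.6579, -0.2729, 0.0471]
eef_rot: [-2.154, -2.286, 0.003]
wrist_force: [-9.6, 0.4, 8.1]
width: 0.0313
```

>>> move_arm --motion '[{"dp":[0,0,-0.01],"twist":[0,0,0]},{"dp":[0,0,-0.03],"twist":[0,0,0]},{"dp":[0,0,-0.04],"twist":[0,0,0]},{"dp":[0.0317,-0.009,0],"twist":[0,0,0]},{"dp":[0.0317,-0.009,0],"twist":[0,0,0]},{"dp":[0.0317,-0.009,0],"twist":[0,0,0]},{"dp":[0.0317,-0.009,0],"twist":[0,0,0]},{"dp":[0.0317,-0.009,0],"twist":[0,0,0]},{"dp":[0.0317,-0.009,0],"twist":[0,0,0]},{"dp":[0.0317,-0.009,0],"twist":[0,0,0]},{"dp":[0.0317,-0.009,0],"twist":[0,0,0]},{"dp":[0.0317,-0.009,0],"twist":[0,0,0]},{"dp":[0.0317,-0.009,0],"twist":[0,0,0]},{"dp":[0.0317,-0.009,0],"twist":[0,0,0]},{"dp":[0.0317,-0.009,0],"twist":[0,0,0]},{"dp":[0.0317,-0.009,0],"twist":[0,0,0]},{"dp":[0,0,0],"twist":[0,0,0]},{"dp":[0,0,0],"twist":[0,0,0]},{"dp":[0,0,0],"twist":[0,0,0]}]'

```text
time_s: 37.4
tcp_pos: [0.5179, 0.1311, 0.126]
eef_rot: [2.154, 2.285, 0.001]
wrist_force: [0.2, 0.2, -0.7]
width: 0.0319
```

>>> move_arm --motion '[{"dp":[0.001,0,0.03],"twist":[0,0,0]},{"dp":[0,0,0.04],"twist":[0,0,0]},{"dp":[0,0,0.03],"twist":[0,0,0]},{"dp":[0,0,0.02],"twist":[0,0,0]},{"dp":[0,0,0.008],"twist":[0,0,0]},{"dp":[0,0,0.005],"twist":[0,0,0]},{"dp":[0,0,0],"twist":[0,0,0]},{"dp":[0,0,0],"twist":[0,0,0]}]'

```text
time_s: 38.2
tcp_pos: [0.5182, 0.1328, -0.0065]
eef_rot: [2.154, 2.285, 0.002]
wrist_force: [-0.3, 0.4, -0.4]
width: 0.0315
```

>>> move_arm --motion '[{"dp":[0,0,0],"twist":[0,0,0]},{"dp":[0,0,0],"twist":[0,0,0]},{"dp":[0,0,0],"twist":[0,0,0]},{"dp":[0,0,-0.013],"twist":[0,0,0]},{"dp":[0,0,-0.03],"twist":[0,0,0]},{"dp":[0,0,-0.045],"twist":[0,0,0]},{"dp":[0,0,-0.045],"twist":[0,0,0]},{"dp":[0,0,0],"twist":[0,0,0.135]},{"dp":[0,0,0],"twist":[0,0,0.135]},{"dp":[0,0,0],"twist":[0,0,0.135]},{"dp":[0,0,0],"twist":[0,0,0.135]},{"dp":[0,0,0],"twist":[0,0,0.135]},{"dp":[0,0,0],"twist":[0,0,0.135]},{"dp":[0,0,0],"twist":[0,0,0.135]},{"dp":[0,0,0],"twist":[0,0,0.135]},{"dp":[0,0,0],"twist":[0,0,0.135]},{"dp":[0,0,0],"twist":[0,0,0.135]},{"dp":[0,0,0],"twist":[0,0,0.135]}]' --grip 0.5

```text
time_s: 40.0
tcp_pos: [0.5171, 0.1334, 0.1265]
eef_rot: [-3.134, -0.221, -0.001]
wrist_force: [0.4, 0.6, 0.0]
width: 0.0428
```

>>> move_arm --motion '[{"dp":[-0.001,-0.0342,0],"twist":[0,0,0]},{"dp":[-0.001,-0.0342,0],"twist":[0,0,0]},{"dp":[-0.001,-0.0342,0],"twist":[0,0,0]},{"dp":[-0.001,-0.0342,0],"twist":[0,0,0]},{"dp":[-0.001,-0.0342,0],"twist":[0,0,0]},{"dp":[-0.001,-0.0342,0],"twist":[0,0,0]},{"dp":[-0.001,-0.0342,0],"twist":[0,0,0]},{"dp":[-0.001,-0.0342,0],"twist":[0,0,0]},{"dp":[-0.001,-0.0342,0],"twist":[0,0,0]},{"dp":[-0.001,-0.0342,0],"twist":[0,0,0]},{"dp":[0,0,0],"twist":[0,0,0]},{"dp":[0,0,0],"twist":[0,0,0]},{"dp":[0,0,0],"twist":[0,0,0]}]'

```text
time_s: 41.3
tcp_pos: [0.4582, 0.469, 0.126]
eef_rot: [3.133, 0.227, 0.001]
wrist_force: [-1.4, -0.1, -1.2]
width: 0.0424
```

```bash
python3 look.py pics/w13.png; python3 - <<'E'
from h import *
np.set_printoptions(precision=4,suppress=True)
w=cv2.imread("pics/w13.png"); P=pose("wrist")
for A,r,c in blobs(w,(16,110,80),(26,255,255),80):
    print("pick box z=.012:",ray("wrist",cv2.boxPoints(r),.012,P)[:,:2].tolist())
for A,r,c in blobs(w,(110,150,60),(125,255,255),300): print("mat",ray("wrist",cv2.boxPoints(r),.003,P)[:,:2].tolist())
go((.457,.469,-.021),9)
E
```

```text
[-0.3263  0.5604 -0.7653  1.4347  0.3925  1.303  -2.545 ] width 0.04249901318086046 F [-0.3409  0.1013 -0.4543]
yellow 1403.5 [251. 166.] [0.4886 0.472  0.08  ] [0.0108 0.0925] -170.05875256834983
copper 987.0 [492. 106.] [0.5573 0.3121 0.09  ] [0.026  0.0279] -155.5856052172349
pick box z=.012: [[0.5273694014061721, 0.4858155321437542], [0.5296919273356522, 0.47192723265842124], [0.41035839594310164, 0.45107709285477676], [0.40766205928851207, 0.4669156793257811]]
mat [[0.2567862669502726, 0.31403725921622677], [0.25924624163861865, 0.2970913553288505], [0.18982662984346432, 0.27850358291308464], [0.1872185055185563, 0.29647603559179747]]
mat [[0.41551564819156583, 0.45609788284571506], [0.5626445635077327, 0.4746250460439445], [0.5702161924483312, 0.41249987219385353], [0.4241064939916872, 0.3831102085303292]]
t 41.4 tcp [0.4585 0.4687 0.1259] yaw 8.26 tilt [ 0.001 -0.   ] dp(after twist) [-0.0014 -0.0005  0.1469] tw [ 0.001 -0.001 -0.013]
```

View pics/w13.png

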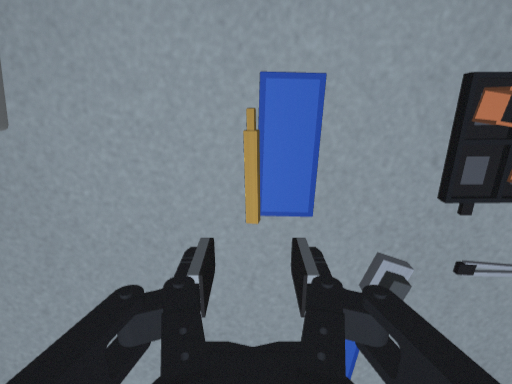

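The pick lies flat just beside the mat, with its bar middle at about (.458,.467) and an axis of 9.5°. The grippable bar is right below me.

>>> move_arm --motion '[{"dp":[0,0.001,0.03],"twist":[0,0,-0.013]},{"dp":[0,0,0.04],"twist":[0,0,0]},{"dp":[0,0,0.035],"twist":[0,0,0]},{"dp":[0,0,0.025],"twist":[0,0,0]},{"dp":[0,0,0.012],"twist":[0,0,0]},{"dp":[0,0,0.004],"twist":[0,0,0]},{"dp":[0,0,0],"twist":[0,0,0]},{"dp":[0,0,0],"twist":[0,0,0]}]'

```text
time_s: 42.15
tcp_pos: [0.4585, 0.4696, -0.0189]
eef_rot: [-3.13, -0.249, -0.003]
wrist_force: [0.7, -0.1, 0.9]
width: 0.0426
```

>>> move_arm --motion '[{"dp":[0,0,0],"twist":[0,0,0]},{"dp":[0,0,0],"twist":[0,0,0]},{"dp":[0,0,0],"twist":[0,0,0]},{"dp":[0,0,0],"twist":[0,0,0]},{"dp":[0,0,0],"twist":[0,0,0]}]' --grip 1 --squeeze 40

```text
time_s: 42.65
tcp_pos: [0.4582, 0.4695, -0.0195]
eef_rot: [-3.131, -0.249, -0.002]
wrist_force: [-0.5, 0.1, 5.5]
width: 0.0117
```

>>> move_arm --motion '[{"dp":[0,0,-0.01],"twist":[0,0,0]},{"dp":[0,0,-0.025],"twist":[0,0,0]},{"dp":[0.014,0.0195,0],"twist":[0,0,0]},{"dp":[0.014,0.0195,0],"twist":[0,0,0]},{"dp":[0,0,0],"twist":[0,0,0]},{"dp":[0,0,0.02],"twist":[0,0,0]},{"dp":[0,0,0.008],"twist":[0,0,0]},{"dp":[0,0,0.003],"twist":[0,0,0]},{"dp":[0,0,0],"twist":[0,0,0]},{"dp":[0,0,0],"twist":[0,0,0]}]'

```text
time_s: 43.65
tcp_pos: [0.4915, 0.4353, -0.0161]
eef_rot: [-3.131, -0.25, -0.0]
wrist_force: [0.3, -1.1, -1.7]
width: 0.0119
```

>>> move_arm --motion '[{"dp":[0,0,0],"twist":[0,0,0]},{"dp":[0,0,0],"twist":[0,0,0]},{"dp":[0,0,0],"twist":[0,0,0]},{"dp":[0,0,-0.01],"twist":[0,0,0]},{"dp":[0,0,-0.04],"twist":[0,0,0]},{"dp":[0,0,-0.045],"twist":[0,0,0]},{"dp":[0,0,-0.045],"twist":[0,0,0]},{"dp":[0,0,0],"twist":[0,0,0.11]},{"dp":[0,0,0],"twist":[0,0,0.11]}]' --grip 0.6

```text
time_s: 44.55
tcp_pos: [0.492, 0.4356, 0.1258]
eef_rot: [-3.137, 0.099, -0.002]
wrist_force: [0.5, -0.2, -1.2]
width: 0.0342
```

>>> move_arm --motion '[{"dp":[0.0029,0.0369,0],"twist":[0,0,0]},{"dp":[0.0029,0.0369,0],"twist":[0,0,0]},{"dp":[0.0029,0.0369,0],"twist":[0,0,0]},{"dp":[0.0029,0.0369,0],"twist":[0,0,0]},{"dp":[0.0029,0.0369,0],"twist":[0,0,0]},{"dp":[0.0029,0.0369,0],"twist":[0,0,0]},{"dp":[0.0029,0.0369,0],"twist":[0,0,0]},{"dp":[0.0029,0.0369,0],"twist":[0,0,0]},{"dp":[0.0029,0.0369,0],"twist":[0,0,0]},{"dp":[0.0029,0.0369,0],"twist":[0,0,0]},{"dp":[0.0029,0.0369,0],"twist":[0,0,0]},{"dp":[0.0029,0.0369,0],"twist":[0,0,0]},{"dp":[0.0029,0.0369,0],"twist":[0,0,0]},{"dp":[0.0029,0.0369,0],"twist":[0,0,0]},{"dp":[0.0029,0.0369,0],"twist":[0,0,0]},{"dp":[0,0,0],"twist":[0,0,0]},{"dp":[0,0,0],"twist":[0,0,0]},{"dp":[0,0,0],"twist":[0,0,0]}]' --grip 1

```text
time_s: 46.35
tcp_pos: [0.5014, -0.1189, 0.124]
eef_rot: [-3.14, 0.093, -0.001]
wrist_force: [0.0, 0.4, 0.6]
width: -0.0001
```

```bash
python3 pickchk.py pics/t14.png;  python3 look.py pics/w14.png; python3 - <<'E'
from h import *
np.set_printoptions(precision=4,suppress=True)
go((.502,-.1225,.0525),-3.45)
print("bar ends (top0)",ray("top",[(280,135),(277,176)],.05)[:,:2].tolist())
t=cv2.imread('pics/t14.png'); w=cv2.imread('pics/w14.png')
for p in[(.502,-.1237,.077),(.503,-.1447,.085)]:
    q=proj('wrist',p); cv2.drawMarker(w,tuple(int(v) for v in q),(255,0,255),0,10)
cv2.imwrite('pics/m14.png',cv2.resize(np.hstack([w,cv2.resize(t[130:230,110:243],(512,384))]),(800,300)))
E
```

```text
yellow [131. 199.] [0.5029 0.4326 0.014 ] [0.013  0.1181] -171.38488867672257
copper [224. 195.] z.088 [0.5071 0.1331 0.088 ] z.034 [0.5149 0.1361 0.034 ]
copper [207. 196.] z.088 [0.5028 0.1819 0.088 ] z.034 [0.5104 0.1871 0.034 ]
copper [189. 180.] z.088 [0.551  0.2387 0.088 ] z.034 [0.5609 0.2466 0.034 ]
copper [221. 176.] z.088 [0.5641 0.1416 0.088 ] z.034 [0.5745 0.145  0.034 ]
[ 0.4019  0.1667 -0.2814  1.8354  0.0503  1.146  -1.5263] width -0.00010087742906169804 F [-0.3905  0.2405  0.0904]
yellow 82.5 [343. 333.] [ 0.3638 -0.1991  0.08  ] [0.005  0.0286] -133.37716777417924
copper 541.0 [  7. 181.] [0.5341 0.0619 0.09  ] [0.0215 0.0226] -177.57378817903145
green 1948.5 [257. 201.] [ 0.502  -0.1246  0.077 ] [0.0464 0.0332] -93.35850256187454
t 46.5 tcp [ 0.5014 -0.1188  0.1238] yaw -3.38 tilt [0. 0.] dp(after twist) [0.0009 0.0037 0.0713] tw [-0.    -0.     0.001]
bar ends (top0) [[0.7085449925740669, -0.043397605993538216], [0.5742697687536328, -0.032884916122362745]]
```

View pics/m14.png

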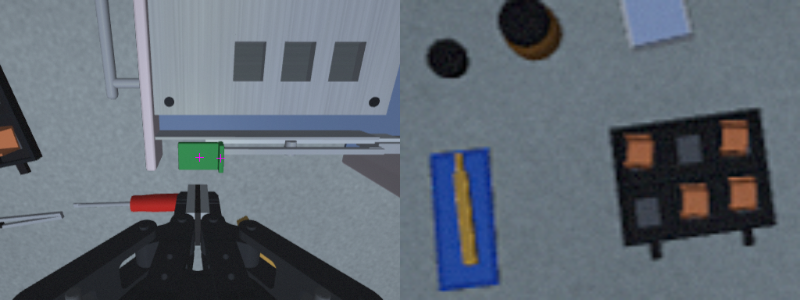

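All four clips stand in separate pockets and the pick lies mid-mat. The lever paddle sits at wrist (200,156) in the mosaic, as marked. Pressing it.

>>> move_arm --motion '[{"dp":[0.002,0.0035,0.02],"twist":[0,0,0]},{"dp":[0,0,0.03],"twist":[0,0,0]},{"dp":[0,0,0.02],"twist":[0,0,0]},{"dp":[0,0,0],"twist":[0,0,0]},{"dp":[0,0,0.005],"twist":[0,0,0]},{"dp":[0,0,0.005],"twist":[0,0,0]},{"dp":[0,0,0],"twist":[0,0,0]},{"dp":[0,0,0],"twist":[0,0,0]}]'

```text
time_s: 47.25
tcp_pos: [0.5036, -0.1238, 0.0443]
eef_rot: [3.14, -0.096, 0.002]
wrist_force: [-0.1, 1.9, 1.9]
width: 0.0
```

>>> move_arm --motion '[{"dp":[0,0,0.004],"twist":[0,0,0]},{"dp":[0,0,0.004],"twist":[0,0,0]},{"dp":[0,0,0],"twist":[0,0,0]},{"dp":[0,0,0],"twist":[0,0,0]}]'

```text
time_s: 47.65
tcp_pos: [0.5033, -0.1238, 0.0357]
eef_rot: [3.14, -0.096, 0.001]
wrist_force: [1.1, 1.5, 3.9]
width: -0.0001
```

Force rises 1.9→3.9 N, as the lever's spring should. Now I push along station x by the lip.

>>> move_arm --motion '[{"dp":[0,0.004,0.001],"twist":[0,0,0]},{"dp":[0,0.006,0],"twist":[0,0,0]},{"dp":[0,0.008,0],"twist":[0,0,0]},{"dp":[0,0.008,0],"twist":[0,0,0]},{"dp":[0,0.008,0],"twist":[0,0,0]},{"dp":[0,0.008,0],"twist":[0,0,0]},{"dp":[0,0.008,0],"twist":[0,0,0]},{"dp":[0,0.008,0],"twist":[0,0,0]},{"dp":[0,0.005,0],"twist":[0,0,0]},{"dp":[0,0,0],"twist":[0,0,0]},{"dp":[0,0,0],"twist":[0,0,0]}]'

```text
time_s: 48.75
tcp_pos: [0.4985, -0.1875, 0.0344]
eef_rot: [3.139, -0.097, -0.001]
wrist_force: [0.7, -1.7, 2.9]
width: 0.0
```

```bash
cat > bar.py <<'E'
from h import *
import sys
np.set_printoptions(precision=4,suppress=True)
s=state(); print(s["tcp_pos"],s["wrist_force"])
t=snapshot("top")[:,:,::-1].copy(); cv2.imwrite(sys.argv[1],t)
for A,r,c in blobs(t,(50,120,50),(80,255,255),15):
    p=ray("top",r[0],.07)[0]
    if -.4<p[1]<-.05: print("green",r[0],p)
g=cv2.cvtColor(t,cv2.COLOR_BGR2GRAY).astype(int)
for v in(112,116,120,124): print(v,"panel px",[u for u in range(270,380) if g[v,u]>150][:1]+[u for u in range(270,380) if g[v,u]>150][-1:])
E
python3 bar.py pics/t15.png
```

```text
[ 0.4985 -0.1875  0.0344] [ 0.6801 -1.6628  2.9005]
112 panel px []
116 panel px [312, 313]
120 panel px [312, 313]
124 panel px [312, 335]
```

The panel moved about 20 px (≈60 mm), so the drawer is free and about 0.057 m in. Next I lift off, move in front of the bar and descend.

>>> move_arm --motion '[{"dp":[0,-0.003,0],"twist":[0,0,0]},{"dp":[0,0,-0.02],"twist":[0,0,0]},{"dp":[0,0,-0.03],"twist":[0,0,0]},{"dp":[0,0,-0.03],"twist":[0,0,0]},{"dp":[0.022,-0.0275,0],"twist":[0,0,0]},{"dp":[0.022,-0.0275,0],"twist":[0,0,0]},{"dp":[0.022,-0.0275,0],"twist":[0,0,0]},{"dp":[0.022,-0.0275,0],"twist":[0,0,0]},{"dp":[0.022,-0.0275,0],"twist":[0,0,0]},{"dp":[0.022,-0.0275,0],"twist":[0,0,0]},{"dp":[0,0,0],"twist":[0,0,0]},{"dp":[0,0,0],"twist":[0,0,0]}]'

```text
time_s: 50.0
tcp_pos: [0.6405, -0.0256, 0.1134]
eef_rot: [-3.14, 0.092, 0.003]
wrist_force: [0.2, -0.1, 0.4]
width: -0.0002
```

```bash
python3 bar.py pics/t16.png; python3 - <<'E'
from h import *
im,P=wshot("pics/w16.png"); t=cv2.imread("pics/t16.png")
bar=np.array([.6414,-.0381])+.057*np.array([-.0602,-.9982])
q=proj("wrist",[*bar,.05]); print(bar,q); cv2.drawMarker(im,tuple(int(v) for v in q),(255,0,255),0,12)
cv2.imwrite("pics/m16.png",cv2.resize(np.hstack([im,cv2.resize(t[100:220,260:420],(512,384))]),(800,300)))
go((.6405,-.03,.006),-3.45)
E
```

```text
[ 0.6405 -0.0256  0.1134] [ 0.238  -0.0886  0.4364]
112 panel px []
116 panel px []
120 panel px []
124 panel px [326, 336]
[ 0.6379686 -0.0949974] [326.85243935 193.04009816]
t 50.1 tcp [ 0.6402 -0.0279  0.114 ] yaw -3.54 tilt [-0.001 -0.001] dp(after twist) [0.0004 0.0021 0.108 ] tw [ 0.001  0.001 -0.002]
```

View pics/m16.png

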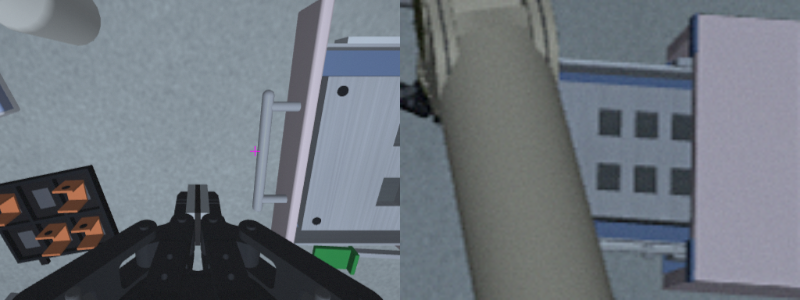

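The bar is about 10 mm beyond my marker, at mosaic (265,150), and the tool is clear in front of it. That was my last viewable picture (16). I'll descend and push by force and numbers.

>>> move_arm --motion '[{"dp":[0,0,0.03],"twist":[0,0,0]},{"dp":[0,0,0.04],"twist":[0,0,0]},{"dp":[0,0,0.028],"twist":[0,0,0]},{"dp":[0,0,0.01],"twist":[0,0,0]},{"dp":[0,0,0],"twist":[0,0,0]},{"dp":[0,0.01,0],"twist":[0,0,0]},{"dp":[0,0.01,0],"twist":[0,0,0]},{"dp":[0,0.01,0],"twist":[0,0,0]},{"dp":[0,0.01,0],"twist":[0,0,0]},{"dp":[0,0.01,0],"twist":[0,0,0]},{"dp":[0,0.01,0],"twist":[0,0,0]},{"dp":[0,0.01,0],"twist":[0,0,0]},{"dp":[0,0.01,0],"twist":[0,0,0]},{"dp":[0,0.01,0],"twist":[0,0,0]}]'

```text
time_s: 51.5
tcp_pos: [0.6358, -0.117, 0.0068]
eef_rot: [-3.14, 0.095, -0.001]
wrist_force: [-0.1, 4.7, 3.1]
width: -0.0004
```

>>> move_arm --motion '[{"dp":[0,0.012,0],"twist":[0,0,0]},{"dp":[0,0.012,0],"twist":[0,0,0]},{"dp":[0,0.012,0],"twist":[0,0,0]},{"dp":[0,0.012,0],"twist":[0,0,0]},{"dp":[0,0.012,0],"twist":[0,0,0]},{"dp":[0,0.012,0],"twist":[0,0,0]},{"dp":[0,0.01,0],"twist":[0,0,0]},{"dp":[0,0.008,0],"twist":[0,0,0]},{"dp":[0,0.006,0],"twist":[0,0,0]},{"dp":[0,0.004,0],"twist":[0,0,0]},{"dp":[0,0,0],"twist":[0,0,0]}]'

```text
time_s: 52.6
tcp_pos: [0.6288, -0.218, 0.0061]
eef_rot: [3.139, -0.098, -0.002]
wrist_force: [0.2, -1.1, 0.1]
width: 0.0001
```

>>> move_arm --motion '[{"dp":[0,0.005,0],"twist":[0,0,0]},{"dp":[0,0.005,0],"twist":[0,0,0]},{"dp":[0,0.005,0],"twist":[0,0,0]},{"dp":[0,0.005,0],"twist":[0,0,0]},{"dp":[0,0.004,0],"twist":[0,0,0]},{"dp":[0,0,0],"twist":[0,0,0]}]'

```text
time_s: 53.2
tcp_pos: [0.6276, -0.2423, 0.0063]
eef_rot: [3.139, -0.098, -0.0]
wrist_force: [0.2, 0.8, 1.3]
width: -0.0003
```

>>> move_arm --motion '[{"dp":[0,0.004,0],"twist":[0,0,0]},{"dp":[0,0.003,0],"twist":[0,0,0]},{"dp":[0,0.003,0],"twist":[0,0,0]},{"dp":[0,0,0],"twist":[0,0,0]}]'

```text
time_s: 53.6
tcp_pos: [0.6273, -0.2516, 0.0065]
eef_rot: [3.139, -0.097, 0.0]
wrist_force: [-0.7, 1.2, -1.7]
width: -0.0003
```

>>> move_arm --motion '[{"dp":[0,0.003,0],"twist":[0,0,0]},{"dp":[0,0.003,0],"twist":[0,0,0]},{"dp":[0,0,0],"twist":[0,0,0]}]'

```text
time_s: 53.9
tcp_pos: [0.6271, -0.2557, 0.0065]
eef_rot: [-3.139, 0.095, 0.001]
wrist_force: [-1.8, 6.7, 0.8]
width: -0.0
```

>>> move_arm --motion '[{"dp":[0,0.003,0],"twist":[0,0,0]},{"dp":[0,0.003,0],"twist":[0,0,0]},{"dp":[0,0,0],"twist":[0,0,0]}]'

```text
time_s: 54.2
tcp_pos: [0.627, -0.2558, 0.0064]
eef_rot: [-3.133, 0.089, 0.003]
wrist_force: [-6.5, 20.9, 6.7]
width: 0.0
```

It stopped hard at y=-.2557 with 21 N; I predicted about -.2575 for home. Backing off and checking numerically.

>>> move_arm --motion '[{"dp":[0,-0.015,0],"twist":[0,0,0]},{"dp":[0,-0.025,0],"twist":[0,0,0]},{"dp":[0,-0.03,0],"twist":[0,0,0]},{"dp":[0,-0.02,-0.03],"twist":[0,0,0]},{"dp":[0,0,-0.04],"twist":[0,0,0]},{"dp":[0,0,-0.04],"twist":[0,0,0]},{"dp":[0,0,-0.04],"twist":[0,0,0]},{"dp":[-0.03,-0.02,0],"twist":[0,0,0]},{"dp":[-0.03,-0.02,0],"twist":[0,0,0]},{"dp":[-0.03,-0.02,0],"twist":[0,0,0]},{"dp":[-0.03,-0.02,0],"twist":[0,0,0]},{"dp":[0,0,0],"twist":[0,0,0]},{"dp":[0,0,0],"twist":[0,0,0]},{"dp":[0,0,0],"twist":[0,0,0]}]'

```text
time_s: 55.6
tcp_pos: [0.5182, -0.087, 0.157]
eef_rot: [3.139, -0.098, 0.002]
wrist_force: [0.7, -1.5, 0.1]
width: -0.0
```

```bash
python3 pickchk.py pics/t20.png; python3 - <<'E'
from h import *
np.set_printoptions(precision=4,suppress=True)
a=cv2.imread("pics/top0.png"); b=cv2.imread("pics/t20.png")
hsv=[cv2.cvtColor(x,cv2.COLOR_BGR2HSV) for x in(a,b)]
print(state()["tcp_pos"],state()["wrist_force"])
# front panel: bright pinkish strip; profile along row at several v, printed as bright runs left of deck edge
for n,g in(("before",cv2.cvtColor(a,cv2.COLOR_BGR2GRAY)),("after",cv2.cvtColor(b,cv2.COLOR_BGR2GRAY))):
    for v in(125,190):
        r=np.where(g[v,260:385]>140)[0]+260; print(n,v,[(int(q[0]),int(q[-1])) for q in np.split(r,np.where(np.diff(r)>1)[0]+1) if len(q)])
# predicted panel px (bar+33mm) when home, top edge z=.066
for d in(0,.232,.24):
    c=np.array([.6414,-.0381])+(d+.033)*np.array([-.0602,-.9982]); print(d,[proj("top",[*(c+o*np.array([.9982,-.0602])),.066]) for o in(.1,-.1)])
w,P=wshot("pics/w20.png")
gw=cv2.cvtColor(w,cv2.COLOR_BGR2GRAY)
E
```

```text
yellow [131. 199.] [0.5029 0.4326 0.014 ] [0.013  0.1181] -171.38488867672257
copper [224. 194.] z.088 [0.5086 0.1331 0.088 ] z.034 [0.5165 0.1362 0.034 ]
copper [208. 196.] z.088 [0.5037 0.1815 0.088 ] z.034 [0.5114 0.1867 0.034 ]
copper [189. 180.] z.088 [0.551  0.2387 0.088 ] z.034 [0.5609 0.2466 0.034 ]
copper [221. 176.] z.088 [0.5641 0.1416 0.088 ] z.034 [0.5745 0.145  0.034 ]
[ 0.5181 -0.0869  0.1567] [ 0.5751  0.0131 -0.375 ]
before 125 [(291, 292), (338, 351), (379, 384)]
before 190 [(288, 289), (378, 384)]
after 125 [(349, 351), (353, 354), (366, 367), (379, 384)]
after 190 [(365, 367), (378, 384)]
0 [array([290.9186, 124.3064]), array([287.8103, 186.039 ])]
0.232 [array([363.36  , 129.1724]), array([362.0773, 190.9319])]
0.24 [array([365.8541, 129.3399]), array([364.6342, 191.1003])]
```

The panel is at px 366, against 365.9 predicted for 0.240 and 363.4 for 0.232, so the drawer is home. The clips and pick are unchanged and the arm is clear. Handing in.

```bash
python3 -c "
from plant import *
print(job_done())"
```

```text
the job is handed in; nothing more can be done
None
```

The job is handed in at about 56 s of the allowed 210 s. `job_done()` reported no verdict, so the results below are from my own checks.

- **Clips:** All four clips present were lifted out of the die and now stand in four separate pockets of the black tray. In the last top picture they sit within a few millimetres of the measured pocket centres.
- **Pick:** I laid the small pick on the leftmost blue mat. It was then knocked off, which is the disturbance the task warned of, so I picked it up and laid it back. Its bar middle is now about 4 mm from the mat's centre and about 2° off its length.
- **Drawer:** I pressed the lever, with force rising from 1.9 to 3.9 N, and pushed the drawer about 60 mm by the lip. I then pushed it home by the bar until it stopped hard at 21 N. In the last picture the panel is where a travel of 0.240 m should put it, to about 2 px.
- **What disagreed:** The shut fingertips sit about 30 mm behind the nominal TCP. The first two grasps on the pick closed on nothing. Probing down to find the true height pressed the fingers on the pick with about 38 N along z (43 N in all), so I used the probed offset from then on.
- **Not checked:** The last check of clips, pick and drawer was by numbers only, because I had used all 16 picture views. I did not measure the other bystanders at the end, but no force reading suggested any contact with them.

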